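# Tighten the rotor lid's lock ring with the pin spanner

### The arm

A 6-joint arm with a two-finger parallel gripper is mounted at the origin on the work surface. World frame = base frame: x ahead of the robot, y to its left, z up, the work surface at z = 0. Lengths are in mm, angles in rad, forces in N, time in s.
With the tool pointing down it reaches from about 275 to 1000 mm from the base axis. Payload 8.4 kg.
Tool frame: the origin (TCP) lies on the mounting face of the last link; the fingertips stand 173 mm ahead of it and the grasp point (between the pads) lies 155 mm ahead of it; z points along the fingers, y is the direction in which the jaws open and shut (so a half turn about z gives the same grasp; the last joint's range is limited). The gripper opens to 85 mm and grips with 20 to 120 N. Pads are 22 mm wide; open, the fingers measure 114 mm over their backs; the gripper's body (76 mm by 85 mm) begins 54 mm behind the grasp point. The pads swing forward as they close: fully open they stand 13 mm farther back than shut.
Start: joints at [1.102, 0.353, 1.633, -0, 1.155, -0.002], TCP at [281.269, 558.137, 404.681] pointing down, gripper open.
Joint ranges: [-2.63, 2.63], [-0.92, 2.1], [0.06, 2.66], [-1.3, 4.44], [0, 2.69], [-3.02, 3.02]. Speed limits (rad/s): [2.22, 2.22, 2.79, 3.14, 3.14, 3.14].

### API

Orientations are given as [roll, pitch, yaw] about the fixed x, y, z axes, in that order (R = Rz(yaw) Ry(pitch) Rx(roll)).
In Python, from rig import readout, imaging, ticket gives the robot as it stands.
- The arm moves only by the tool step_arm, never from a script. Its argument "deltas" is a list of rows, each an object with "translation": the shift along the tool's x, y, z in cm, a list of three; "rot": the turn, a rotation vector about the tool's x, y, z in rad, a list of three. In form: [{"translation": [x, y, z], "rot": [rx, ry, rz]}, ...]. A call has 1 to 8 rows; each row is the pose to reach, as a shift and turn from the pose commanded when the call began, along the tool's axes at that moment; what a row does not reach only later rows make up. A row lasts 1/8 s, in which the tool goes at most 62.5 mm and 10.7 degrees, less where a joint would pass 70% of its speed; a pose out of reach is approached as far as the arm can. A call with a gripper value outside its range is refused whole. "grip" is the closure in counts, from 0 (fully open) to 255 (shut), set as the call begins (left out, the last holds). The fingers move at their own pace and stop on an object; "squeeze" is the grip in N (left out, the last holds). Time passes only in rows, so rows that repeat a pose let the fingers close. It gives the time, the measured TCP pose, the force and the opening at its end, in the units of the state.
- readout.sense(): the state, without advancing time (a new reading comes with each control period).
- imaging.grab_frame(name): name is "scene" or "side" or "wrist"; returns a dict with "image" (480x640x3 uint8, red, green, blue), "camera_matrix" (3x3 intrinsics, pixels), "k1" (the pictures are not rectified: a ray, as slopes to the right and down, at radius r is drawn at 1 + k1 r^2 times it, then the intrinsics apply), "world_to_cam" (4x4, takes a point from world to camera coordinates). Camera axes: x right, y up, looking along -z (the intrinsics and any distortion apply to the point x, -y, -z); pixel columns grow to the right and rows downward; lengths in mm; the calibration is good to about 2 mm. A picture is of the moment at which its call begins. There is no depth.
- ticket.sign_off(): hands the job in, once; it reports no verdict.
The state is a dict: "clock": time; "qpos": joint angles; "qvel": joint speeds; "joint_efforts": joint torques, N m; "eef_pos": TCP position; "tcp_rot": TCP orientation; "contact_force": force on the tool from outside, world axes, zero at the start; "wrist_torque": the same for the moment, N m; "opening": opening from 0.0 (shut) to 1.0 (fully open).
Only numpy, scipy, OpenCV 4.12 (cv2) and the standard library are available. Lean on these libraries where they do the work, as an engineer would, in place of code of your own. Each camera call takes 0.05 s, during which the arm holds its last target.

### The job

The lid of the centrifuge rotor on the bench stand is still loose: take the pin spanner from the steel tray, set both its pins fully down into two opposite holes of the lock ring and turn the ring clockwise (seen from above) until it is hard against its stop and the yellow lines meet, moving the spanner on to other holes where the space for its handle runs out. Turn the ring with the spanner alone, keeping the gripper itself off the ring and rotor, and only while both pins are in their holes. Then lay the spanner down (do not drop it) flat, pins down, on the floor of the tray beside the tube and let go, without pushing the tube or shifting the flask, the bottles or the white rack.

Things in the scene. Friction and masses are not known exactly. Their poses are not given: they have to be found in the camera images.
- spanner_grip (a point): Pin spanner, on the centre line of its red handle, half-way up (12 mm above the underside). The handle is a straight bar 24 mm wide, 24 mm high, 110 mm long: 25 mm of it ahead of this point, 85 mm behind. x points along the spanner to its fork, y across, z up. The point midway between the pins is 95 mm along +x; the balance point is about 27 mm along +x. It lies level, pins down, in the tray.
- pin_a (a point): Tip of the spanner's pin on its +y side: 95 mm along x, 30 mm along y and 12 mm below the handle point. The pins are 8 mm thick with tapered tips, 60 mm apart centre to centre and 9 mm long below the fork; their tips are level with the underside of the handle.
- pin_b (a point): Tip of the spanner's other pin: 95 mm along x, 30 mm along -y and 12 mm below the handle point.
- ring_centre (a point): Lock ring: knurled steel, 84 mm across, 16 mm thick; this point is on its upright axis, level with its top face, 128 mm above the bench. z up; the axes turn with the ring. Six round holes 11 mm across, 10 mm deep, on a 60 mm circle in the top face: one on the x axis, then one every 60 degrees. A dark 25 mm stud stands 12 mm proud in the middle; it goes between the arms of the fork.
- lock_ring (a joint): Turn of the lock ring in rad; it grows as the ring turns clockwise seen from above (tightening). Its stop is at 2.40, where the yellow line on the ring meets the one on the lid and their lugs touch. It starts 0.9 to 2.2 rad short of that. Stiff: about 0.35 N m to turn; it stays where it is left.
- rotor: Dark round centrifuge rotor, 203 mm across, with an aluminium lid, on a low stand fixed to the bench; it does not turn. Origin on its axis at bench level. Its rim is 94 mm high and the lid rises from there in a shallow cone. With the pins fully down, the handle's underside hangs 9 mm below the ring's face, with at least 10 mm of air over the lid.
- tray: Steel instrument tray fixed to the bench: outside 290 mm (x) by 200 mm (y) by 22 mm high, walls and floor 3 mm thick. Origin at the centre of its underside. It is left or right of the rotor.
- tube: Capped sample tube, blue cap, 29 mm diameter, 115 mm long, lying on its side in the tray beside the spanner, free to roll. Origin at its centre, x along it towards the cap. Leave it alone.
- flask: Black drinking flask, 76 mm diameter, 277 mm tall with its carrying loop. Origin under its centre. Stands close behind the rotor.
- spray: Spray bottle, 68 mm diameter, 210 mm tall, its head 66 mm long and off centre by 12 mm. Origin under its centre. Stands close behind the rotor.
- reagent: Amber reagent bottle, 80 mm diameter, 165 mm tall. Origin under its centre. Stands close in front of the rotor, between it and the robot.
- rack: White rack with sample tubes, 230 mm (x) by 86 mm (y), 106 mm tall to the tube caps. Origin under its centre. Stands on the side of the rotor where the tray is not.
- spanner: Pin spanner, 187 mm long, 0.27 kg: red plastic handle, steel neck 20 mm wide, then a U-shaped fork 73 mm wide and 8 mm thick, its opening away from the handle, with a pin under the end of each arm. Engaged, the fork lies on the ring's face. This origin lies midway between its pin tips, same axes (the handle point is 95 mm along -x and 12 mm up).

How it is judged:
By the outcome, as a careful person would: the job done as asked, in the order asked, and still so for the second after the job is handed in, with the robot touching nothing.
It also fails if it takes over 72 s, if anything falls off the work surface, if the arm or the gripper's body presses on something with over 40 N, if the wrist force passes 120 N, or if a joint passes its speed limit or range.

## Working session

There is one attempt and no reset: what is moved stays moved. The work goes in short steps, Python scripts to look and compute and a tool call to move; the robot and the scene stay as the last step left them, time stands still between calls to the robot, and variables do not carry over. Pictures are saved under pics/ and viewed, and the job is handed in when it is done.

Besides the shell and the picture viewer there is one more tool, called by a JSON object that holds its "fn" and its "kwargs". step_arm: Moves the arm, as the interface text tells. Its arguments: {"type":"object","properties":{"deltas":{"type":"array","items":{"type":"object","properties":{"translation":{"type":"array","items":{"type":"number"}},"rot":{"type":"array","items":{"type":"number"}}}}},"grip":{"type":"number"},"squeeze":{"type":"number"}},"required":["deltas"]}

```bash
ls; mkdir -p pics; python3 - <<'E'
from rig import readout, imaging
import cv2
print(readout.sense())
for n in ["scene","side","wrist"]:
    f=imaging.grab_frame(n)
    cv2.imwrite(f"pics/{n}0.png",f["image"][:,:,::-1])
    print(n,f["camera_matrix"],f["k1"],f["world_to_cam"])
E
```

```text
pics
{'clock': 0.0, 'qpos': array([ 1.10162207e+00,  3.53673528e-01,  1.63413870e+00,  6.83366025e-06,
        1.15515804e+00, -2.39833971e-03]), 'qvel': array([-1.49712459e-03,  7.99599762e-04,  7.31464260e-04,  7.44420944e-04,
        5.45406164e-04,  6.30450997e-05]), 'joint_efforts': array([ 1.82539161e-04, -6.05255628e+01, -3.42054427e+01, -7.75833132e-05,
        9.64455830e-03, -4.45273224e-05]), 'eef_pos': array([281.1512706 , 557.93810995, 403.94369299]), 'tcp_rot': array([-3.14021505e+00, -9.55200942e-06,  2.67481397e+00]), 'contact_force': array([-0.10982607,  0.06902029,  0.63810337]), 'wrist_torque': array([ 0.06773525, -0.01604455, -0.05341719]), 'opening': 1.0015461258337097}
scene [[448.94897425   0.         316.68269176]
 [  0.         448.94897425 233.49501179]
 [  0.           0.           1.        ]] 0.013662699400360393 [[ 2.18852511e-01  9.75643133e-01 -1.49684660e-02 -1.08884134e+02]
 [-7.90650868e-01  1.86303826e-01  5.83234163e-01  3.86524152e+02]
 [ 5.71817089e-01 -1.15807431e-01  8.12166150e-01 -1.52615140e+03]
 [ 0.00000000e+00  0.00000000e+00  0.00000000
[... 168 characters left out ...]
07141354 [[ 7.18287585e-01 -6.95678657e-01 -9.70318586e-03 -4.10294981e+02]
 [ 4.71394459e-01  4.76362246e-01  7.42203661e-01 -3.67722024e+02]
 [-5.11713015e-01 -5.37689704e-01  6.70104151e-01 -1.05548612e+03]
 [ 0.00000000e+00  0.00000000e+00  0.00000000e+00  1.00000000e+00]]
wrist [[349.41360213   0.         322.3028344 ]
 [  0.         349.41360213 238.7355857 ]
 [  0.           0.           1.        ]] -0.05701987702235351 [[ 4.50352408e-01  8.92850160e-01 -1.14077948e-03 -6.24017931e+02]
 [-8.44399166e-01  4.25497924e-01 -3.25486658e-01  4.21560536e+01]
 [-2.90125415e-01  1.47546973e-01  9.45545945e-01 -3.80858793e+02]
 [ 0.00000000e+00  0.00000000e+00  0.00000000e+00  1.00000000e+00]]
```

View pics/scene0.png

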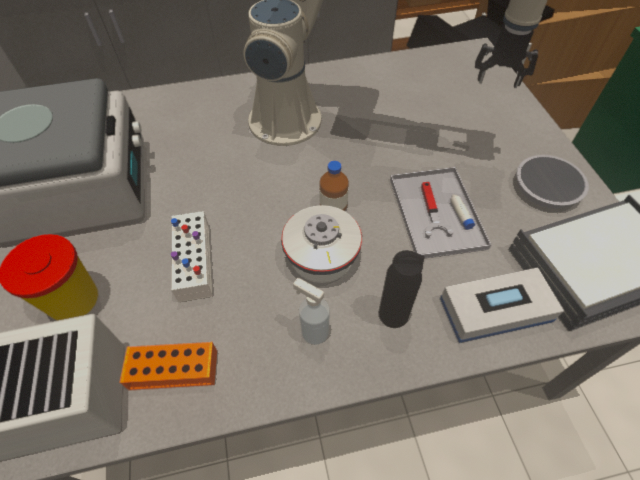

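View pics/side0.png

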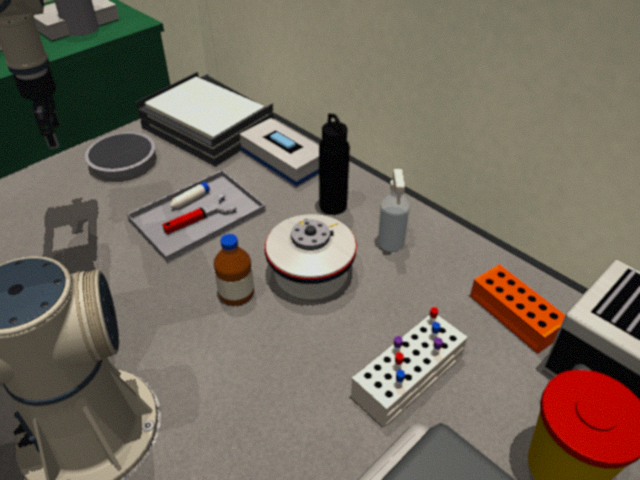

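View pics/wrist0.png

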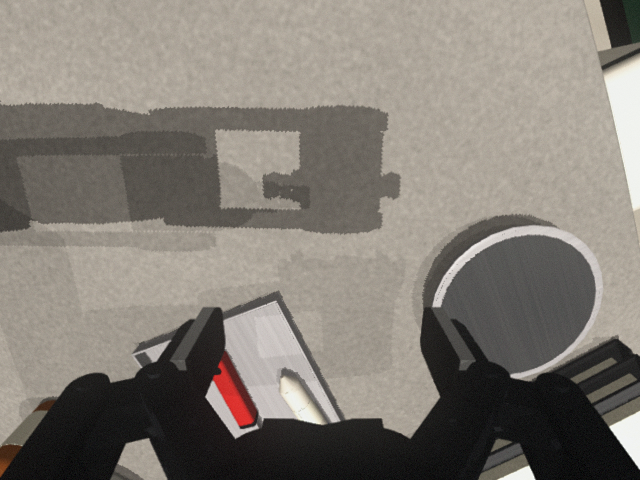

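The pictures show the tray on the robot's left (scene 440,210) with the red handle (430,197) and tube (462,212), the rotor at (322,240), and flask, spray, reagent bottle and rack around the rotor. I'll zoom in and measure next.

```bash
cat > h.py <<'E'
import numpy as np, cv2
from rig import readout, imaging
def ray(f,u,v):
    K=f["camera_matrix"];k=f["k1"];W=f["world_to_cam"]
    d=np.array([(u-K[0,2])/K[0,0],(v-K[1,2])/K[1,1]]);s=d.copy()
    for _ in range(20): s=d/(1+k*(s@s))
    R=W[:3,:3];c=-R.T@W[:3,3]
    w=R.T@np.array([s[0],-s[1],-1]); return c,w
def onz(f,u,v,z):
    c,w=ray(f,u,v); return c+w*(z-c[2])/w[2]
def proj(f,p):
    K=f["camera_matrix"];k=f["k1"];W=f["world_to_cam"]
    q=W[:3,:3]@np.asarray(p,float)+W[:3,3]; s=np.array([q[0],-q[1]])/-q[2]
    s=s*(1+k*(s@s)); return np.array([s[0]*K[0,0]+K[0,2],s[1]*K[1,1]+K[1,2]])
def tri(obs):
    A=np.zeros((3,3));b=np.zeros(3)
    for f,u,v in obs:
        c,w=ray(f,u,v);w=w/np.linalg.norm(w);P=np.eye(3)-np.outer(w,w);A+=P;b+=P@c
    return np.linalg.solve(A,b)
def crop(f,x0,y0,x1,y1,s,name):
    im=f["image"][y0:y1,x0:x1,::-1]
    cv2.imwrite("pics/"+name,cv2.resize(np.ascontiguousarray(im),None,fx=s,fy=s,interpolation=cv2.INTER_CUBIC))
def comps(mask,minarea=15):
    n,l,st,c=cv2.connectedComponentsWithStats(mask.astype(np.uint8))
    return [(c[i],st[i]) for i in range(1,n) if st[i,4]>=minarea],l
def red(im):
    im=im.astype(int); return (im[...,0]>110)&(im[...,1]<70)&(im[...,2]<70)
E
python3 - <<'E'
from h import *
f=imaging.grab_frame("scene"); g=imaging.grab_frame("side")
crop(f,380,160,500,260,6,"s_tray.png"); crop(f,270,150,370,285,4,"s_rot.png")
crop(g,120,160,270,260,5,"d_tray.png"); crop(g,200,190,420,320,3.6,"d_rot.png")
for c in (f,g):
    cs,l=comps(red(c["image"]))
    for k,s in cs: print(k,s, onz(c,*k,24))
E
```

```text
[428.79166667 195.83333333] [422 182  15  27 192] [450.20738661 340.49931217  24.        ]
[184.43478261 227.08695652] [182 225   6   5  23] [ 401.57930047 -350.96516167   24.        ]
[ 36.46218245 264.4312933 ] [   0  234   75   62 3464] [ 435.74290554 -732.04455106   24.        ]
[196.48 268.88] [194 267   6   6  25] [ 544.65614846 -327.45971749   24.        ]
[179.33614865 377.73648649] [122 346  95  44 592] [ 819.21865268 -382.6177333    24.        ]
[182.72874494 218.39271255] [163 209  40  20 247] [447.47712478 346.33167557  24.        ]
[229.63043478 260.86956522] [223 255  11  15  46] [438.7789479  144.06616546  24.        ]
[276.19230769 266.        ] [267 256  21  18  26] [504.71793546  55.75340464  24.        ]
[339.03333333 269.36666667] [326 260  26  16  30] [599.54629205 -52.83395589  24.        ]
[501.02777778 274.38888889] [496 271  11   8  36] [ 847.54798603 -319.77436107   24.        ]
[489.35294118 281.41176471] [485 278  10   8  34] [ 810.57767636 -313.36886225   24.        ]
[510.8   282.075] [506 278  11   9  40] [ 842.68354888 -347.89724695   24.        ]
[506
[... 695 characters left out ...]
  9  38] [ 827.78974425 -433.57348721   24.        ]
[433.82926829 310.17073171] [430 307   8   7  41] [ 656.40456474 -277.25615633   24.        ]
[530.60606061 314.72727273] [526 311  11   9  33] [ 791.00768925 -427.49196845   24.        ]
[553.35897436 315.53846154] [548 311  12  10  39] [ 822.97646754 -462.1422271    24.        ]
[541.73529412 323.64705882] [537 320  11   9  34] [ 786.25466101 -456.09529666   24.        ]
[551.26086957 332.69565217] [544 328  15  10  23] [ 779.0140155 -481.7609161   24.       ]
[399.   355.92] [396 352   8   8  50] [ 513.84664813 -300.3591672    24.        ]
[593.65893855 415.32681564] [ 542  369   98   95 7160] [ 664.24250879 -629.71175056   24.        ]
```

View pics/s_tray.png

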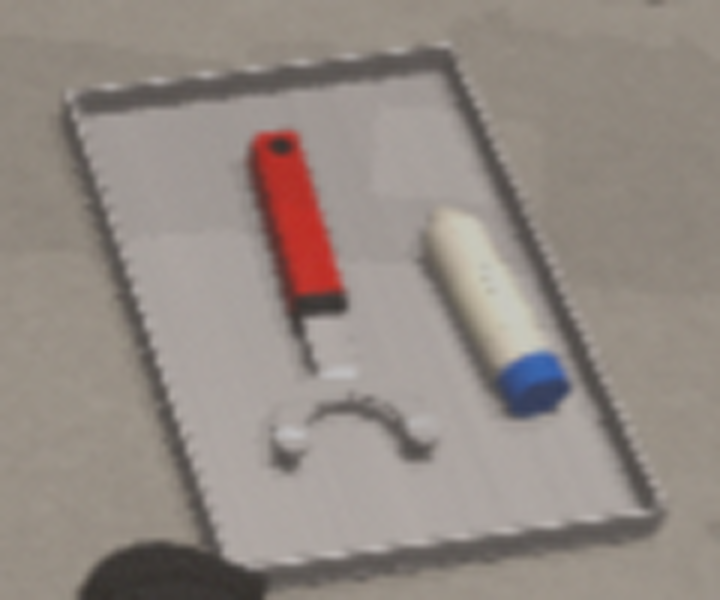

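View pics/s_rot.png

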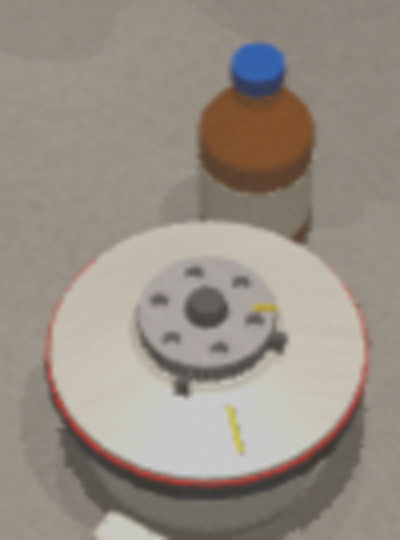

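View pics/d_tray.png

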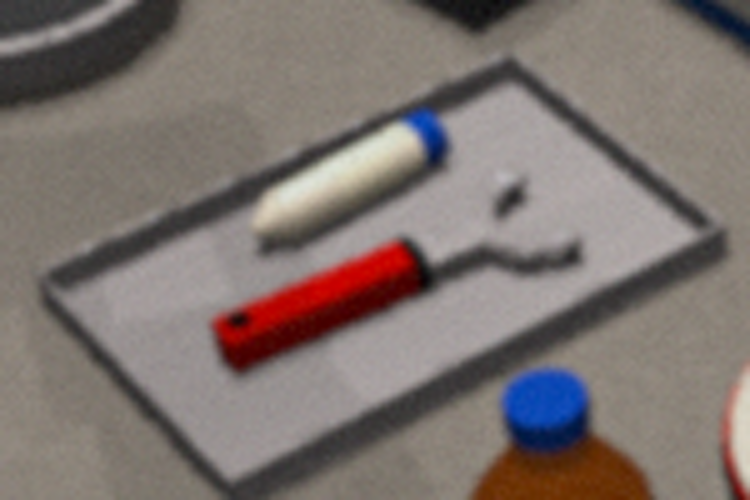

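View pics/d_rot.png

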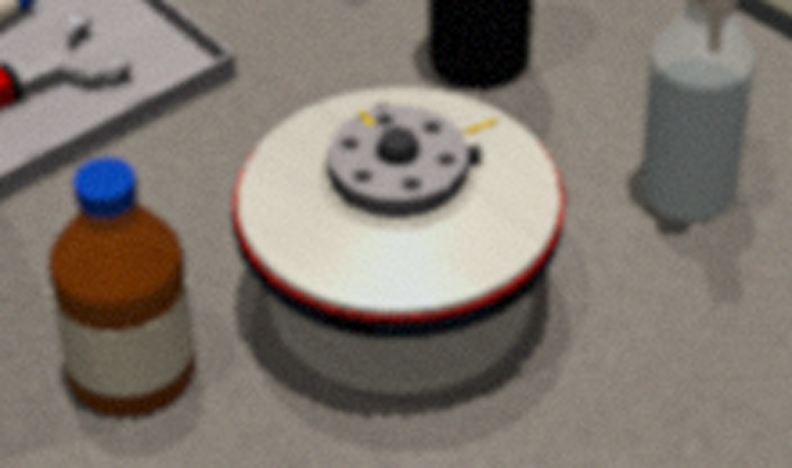

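```bash
python3 - <<'E'
from h import *
f=imaging.grab_frame("scene"); g=imaging.grab_frame("side")
s=readout.sense()
# tray pixel features (scene crop/6 + offset)
S=lambda x,y:(380+x/6,160+y/6); D=lambda x,y:(120+x/5,160+y/5)
for n,a in dict(TL=(70,95),TR=(447,47),BR=(658,515),BL=(225,570)).items(): print("tray",n,onz(f,*S(*a),22))
# side: corners
for n,a in dict(far=(512,60),right=(722,232),near=(235,490),left=(45,282)).items(): print("trayside",n,onz(g,*D(*a),22))
print("hole end",onz(f,*S(281,146),27),onz(g,*D(238,319),27))
# handle front end top centre
print("front",onz(f,*S(322,295),27),onz(g,*D(412,248),27))
print("pins", onz(f,*S(292,437),12+8),onz(f,*S(425,430),20))
R=lambda x,y:(270+x/4,150+y/4); Q=lambda x,y:(200+x/3.6,190+y/3.6)
P=[onz(f,*R(*a),128) for a in [(194,272),(241,282),(255,320),(219,348),(172,337),(160,300)]]
for p in P: print("hole",p)
P2=[onz(g,*Q(*a),128) for a in [(385,119),(432,127),(447,159),(412,184),(363,176),(350,144)]]
for p in P2: print("holeS",p)
print("ctr",np.mean(P,0),np.mean(P2,0))
print("ringline",onz(f,*R(264,308),128),onz(g,*Q(366,118),128))
print("lidline",onz(f,*R(229,408),115),onz(f,*R(240,452),108),onz(g,*Q(466,133),115),onz(g,*Q(496,121),108))
print("reagentcap",tri([(f,*R(258,58)),(g,*Q(107,183))]))
print("flask",onz(f,396,320,0),onz(g,333,212,0),tri([(f,405,258),(g,335,125)]))
print("spray",onz(f,316,338,0),onz(g,391,249,0),"head",tri([(f,308,289),(g,398,180)]))
c=imaging.grab_frame("wrist");W=c["world_to_cam"];cc=-W[:3,:3].T@W[:3,3]
print("cam",cc,-W[2,:3])
E
```

```text
tray TL [349.62043766 262.56104984  22.        ]
tray TR [362.49091949 455.92040244  22.        ]
tray BR [648.68507019 434.52535178  22.        ]
tray BL [632.75986297 240.08692792  22.        ]
trayside far [639.36110681 434.51950091  22.        ]
trayside right [625.51065622 239.31050671  22.        ]
trayside near [341.13006898 256.44117029  22.        ]
trayside left [355.79069938 451.21892194  22.        ]
hole end [409.78759362 349.29417138  27.        ] [407.29570578 352.54879865  27.        ]
front [501.63138198 334.65570563  27.        ] [501.24016482 336.22377466  27.        ]
pins [570.8425535  294.90221938  20.        ] [580.86939905 354.4404104   20.        ]
hole [534.16669516  -1.62349922 128.        ]
hole [548.48149372  24.95896131 128.        ]
hole [578.73219417  26.38680904 128.        ]
hole [5.94037853e+02 2.52007862e-01 1.28000000e+02]
hole [579.57366846 -25.58758551 128.        ]
hole [550.5516098  -26.77901996 128.        ]
holeS [577.57412077  27.33150985 128.        ]
holeS [592.90818862   1.77266961 128.        ]
holeS [579.06419541 -25.15622725 128.     
[... 207 characters left out ...]
7433e+02 4.96101840e-01 1.28000000e+02]
ringline [571.1669825   33.93398036 128.        ] [569.91517489  36.21809409 128.        ]
lidline [629.17838415  -1.88805867 115.        ] [656.47851783  -1.68673602 108.        ] [614.13342809  -6.57546034 115.        ] [641.0821768   -6.41405599 108.        ]
reagentcap [399.72192218  71.14927931 163.59204609]
flask [786.05934109 132.84591081   0.        ] [753.57944411 117.50417099   0.        ] [765.54791495 125.6197289  252.49875982]
spray [787.40560283 -66.68901207   0.        ] [754.848127   -77.86949751   0.        ] head [762.23621769 -73.02220288 201.31904819]
cam [206.21578313 595.58554243 373.60533626] [ 0.29052209 -0.14676505 -0.94554584]
```

```bash
python3 - <<'E'
from h import *
f=imaging.grab_frame("scene"); g=imaging.grab_frame("side")
S=lambda x,y:(380+x/6,160+y/6); D=lambda x,y:(120+x/5,160+y/5)
t=np.radians(-9.5);x=np.array([np.cos(t),np.sin(t)]);y=np.array([-x[1],x[0]]);G=np.array([482,339.])
for n,p in [("cap",tri([(f,*S(533,372)),(g,*D(425,137))])),("tip",tri([(f,*S(450,215)),(g,*D(262,220))])),("midL",onz(f,*S(465,325),17)),("midR",onz(g,*D(345,208),17)),("midG",onz(g,*D(335,190),32))]:
    print(n,p,(p[:2]-G)@x,(p[:2]-G)@y)
# predicted outline of handle
for c,n in ((f,"chk_s.png"),(g,"chk_d.png")):
    im=c["image"][:,:,::-1].copy()
    im=cv2.resize(im,None,fx=5,fy=5,interpolation=cv2.INTER_CUBIC)
    def dot(a,b,z,col):
        p=G+a*x+b*y;u=proj(c,[*p,z]);cv2.circle(im,(int(u[0]*5+2),int(u[1]*5+2)),3,col,-1)
    for a in(-85,25):
        for b in (-12,12): dot(a,b,27,(0,255,255))
    dot(0,0,27,(255,0,0))
    for b in(-30,30): dot(95,b,20,(0,255,0))
    u=proj(c,[*G,27]).astype(int)*5
    cv2.imwrite("pics/"+n,im[u[1]-200:u[1]+350,max(0,u[0]-300):u[0]+350])
E
```

```text
cap [563.6307833  412.67859711  22.54646546] 68.35079015560686 86.14110481470132
tip [463.48300243 416.47473012  19.55577962] -31.050066810830295 73.35602468382908
midL [526.67361244 397.34819362  17.        ] 34.430711057687674 64.92125601799096
midR [501.52756553 398.2839775   17.        ] 9.4750781649064 61.69391134445087
midG [497.40700176 397.36530607  32.        ] 5.562649965556 60.10774975866925
```

View pics/chk_s.png

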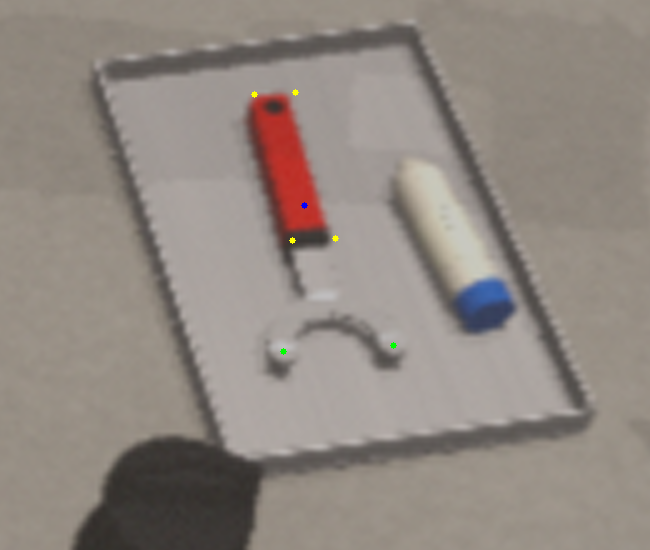

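View pics/chk_d.png

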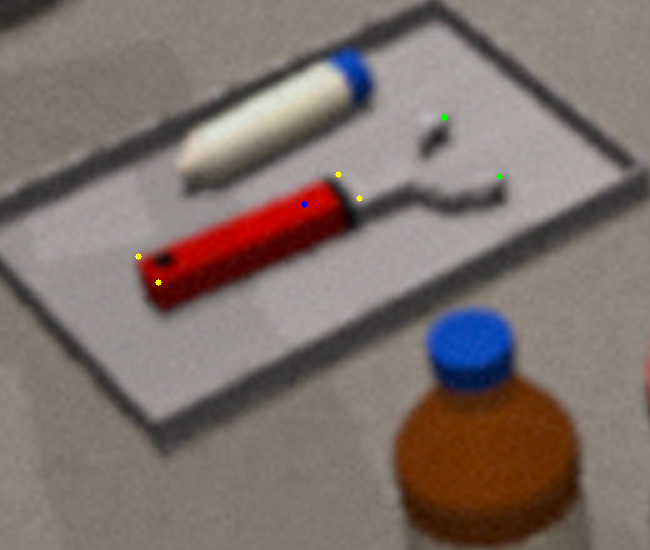

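```bash
cat > plan.py <<'E'
import numpy as np, json
from scipy.spatial.transform import Rotation as Ro
def getc():
    d=json.load(open("cmd.json")); return np.array(d["p"]),Ro.from_matrix(d["R"])
def setc(p,R): json.dump(dict(p=list(map(float,p)),R=R.as_matrix().tolist()),open("cmd.json","w"))
def down(az): return Ro.from_euler("xyz",[np.pi,0,np.radians(az)])
def rows(poses):
    """poses: list of (p, Rot). prints rows, updates command to the last (rounded)"""
    p0,R0=getc(); out=[];pp,pR=p0,R0
    for p,R in poses:
        t=np.round(R0.inv().apply(np.asarray(p)-p0)/10,2)+0.0; r=np.round((R0.inv()*R).as_rotvec(),3)+0.0
        q=p0+R0.apply(t*10); Q=R0*Ro.from_rotvec(r)
        st=np.linalg.norm(q-pp);sr=np.degrees((pR.inv()*Q).magnitude())
        if st>60 or sr>10.5: print("TOO FAST",st,sr)
        pp,pR=q,Q; out.append({"translation":t.tolist(),"rot":r.tolist()})
    setc(pp,pR); print(json.dumps(out))
def line(p1,az1,n=8,hold=0):
    p0,R0=getc(); R1=down(az1); rv=(R0.inv()*R1).as_rotvec()
    s=[0.5-0.5*np.cos(np.pi*i/n) for i in range(1,n+1)] if n>3 else [i/n for i in range(1,n+1)]
    rows([(p0+(np.asarray(p1)-p0)*a,R0*Ro.from_rotvec(rv*a)) for a in s]+[(np.asarray(p1),R1)]*hold)
if __name__=="__main__":
    setc([281.269,558.137,404.681],Ro.from_euler("xyz",[np.pi,0,2.6748]))
E
python3 plan.py; python3 -c "
from plan import *
line([482,338,380],170.5,8)"
```

```text
[{"translation": [-1.06, -0.4, 0.09], "rot": [0.0, 0.0, -0.011]}, {"translation": [-4.08, -1.56, 0.36], "rot": [0.0, 0.0, -0.044]}, {"translation": [-8.59, -3.28, 0.76], "rot": [0.0, 0.0, -0.093]}, {"translation": [-13.92, -5.31, 1.23], "rot": [0.0, 0.0, -0.15]}, {"translation": [-19.24, -7.35, 1.71], "rot": [0.0, 0.0, -0.208]}, {"translation": [-23.76, -9.07, 2.11], "rot": [0.0, 0.0, -0.257]}, {"translation": [-26.77, -10.22, 2.37], "rot": [0.0, 0.0, -0.29]}, {"translation": [-27.83, -10.63, 2.47], "rot": [0.0, 0.0, -0.301]}]
```

{"fn": "step_arm", "kwargs": {"deltas": [{"translation":[-1.06,-0.4,0.09],"rot":[0.0,0.0,-0.011]},{"translation":[-4.08,-1.56,0.36],"rot":[0.0,0.0,-0.044]},{"translation":[-8.59,-3.28,0.76],"rot":[0.0,0.0,-0.093]},{"translation":[-13.92,-5.31,1.23],"rot":[0.0,0.0,-0.15]},{"translation":[-19.24,-7.35,1.71],"rot":[0.0,0.0,-0.208]},{"translation":[-23.76,-9.07,2.11],"rot":[0.0,0.0,-0.257]},{"translation":[-26.77,-10.22,2.37],"rot":[0.0,0.0,-0.29]},{"translation":[-27.83,-10.63,2.47],"rot":[0.0,0.0,-0.301]}]}}

```text
clock: 1.5
eef_pos: [483.1, 336.0, 379.8]
tcp_rot: [-3.141, -0.0, 2.974]
contact_force: [0.4, 0.7, -0.8]
opening: 1.002
```

```bash
python3 - <<'E'
from h import *
for _ in range(3): c=imaging.grab_frame("wrist")
s=readout.sense();print(s["clock"],s["eef_pos"],s["tcp_rot"],s["qvel"].max(),s["qpos"])
cv2.imwrite("pics/w1.png",c["image"][:,:,::-1])
E
```

```text
1.65 [481.92159067 337.83166579 379.98315009] [ 3.14143736e+00 -2.87964096e-04  2.97460522e+00] 0.02472088294212796 [ 6.08764649e-01  3.21591261e-01  1.73784890e+00  3.53916691e-04
  1.08224935e+00 -7.95210346e-01]
```

View pics/w1.png

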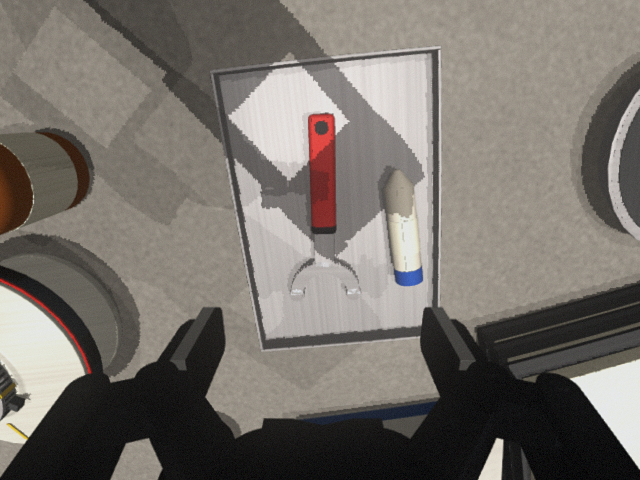

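The wrist view shows the handle from (321,114) to the black collar front at (324,233), the fork ends at (297,293) and (353,292), and the tube at (405,230).

```bash
python3 - <<'E'
from h import *
c=imaging.grab_frame("wrist")
crop(c,270,100,430,310,3.6,"w1c.png")
m=c["image"].astype(int); r=(m[...,0]>70)&(m[...,0]>1.8*m[...,1])&(m[...,0]>1.8*m[...,2]); r[:,:280]=0;r[:,380:]=0;r[300:]=0
cs,l=comps(r,200)
for k,s in cs: print(k,s)
for v in range(118,228,20):
    us=np.where(r[v])[0]; a=onz(c,us.min()-.0,v,27);b=onz(c,us.max(),v,27); print(v,us.min(),us.max(),a[:2],b[:2],np.linalg.norm(a-b),(a+b)[:2]/2)
E
```

```text
[321.39856982 172.61987204] [ 308  115   27  113 2657]
118 308 332 [395.84418891 339.38763877] [399.35401875 360.13479582] 21.041944569774454 [397.59910383 349.76121729]
138 308 333 [412.61658714 336.35046394] [416.32942072 358.30937339] 22.270582329604395 [414.47300393 347.32991867]
158 309 333 [430.05917432 334.10727639] [433.68143233 355.53970917] 21.73637338322562 [431.87030332 344.82349278]
178 310 333 [448.07120728 331.78752234] [451.60160778 352.68321334] 21.191829319093436 [449.83640753 342.23536784]
198 310 333 [466.5466456  328.45962776] [470.14033522 349.73198896] 21.573779374453586 [468.34349041 339.09580836]
218 311 334 [485.85131854 325.94887481] [489.51152558 347.61980076] 21.977855827069018 [487.68142206 336.78433778]
```

View pics/w1c.png

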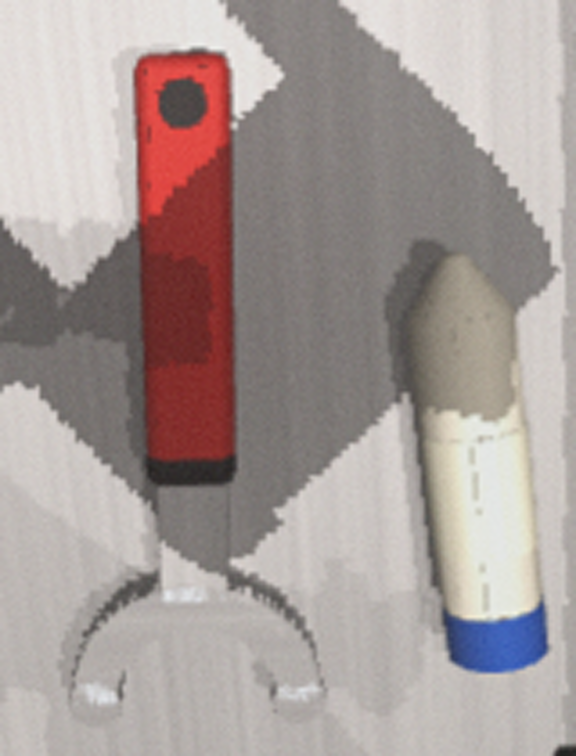

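```bash
python3 - <<'E'
from h import *
c=imaging.grab_frame("wrist")
a=onz(c,320.5,114.3,27);b=onz(c,323.5,234.2,27);p=onz(c,297.2,294,20);q=onz(c,353.3,292.5,20)
d=(b-a)[:2];print(a,b,np.linalg.norm(d),np.degrees(np.arctan2(d[1],d[0])))
e=(q-p)[:2];print(p,q,np.linalg.norm(e),np.degrees(np.arctan2(e[1],e[0]))-90,(p+q)/2)
u=d/np.linalg.norm(d); print("grip",a[:2]+85*u,b[:2]-25*u,((p+q)/2)[:2]-95*u)
E
```

```text
[394.28234775 351.17481639  27.        ] [503.60458982 335.57584456  27.        ] 110.42952745701616 -8.12060465459121
[566.81028823 296.90891939  20.        ] [574.88092892 355.54211859  20.        ] 59.18603964614566 -7.83730103552017 [570.84560858 326.22551899  20.        ]
grip [478.4300462  339.16794979] [478.85526675 339.10727592] [476.7981809  339.64495814]
```

```bash
python3 -c "
from plan import *
line([478.7,339,235],171.7,8)
line([478.7,339,177],171.7,6,2)"
```

```text
[{"translation": [0.01, 0.0, 0.55], "rot": [0.0, 0.0, -0.001]}, {"translation": [0.05, 0.01, 2.12], "rot": [0.0, 0.0, -0.003]}, {"translation": [0.1, 0.01, 4.47], "rot": [0.0, 0.0, -0.006]}, {"translation": [0.17, 0.02, 7.25], "rot": [0.0, 0.0, -0.01]}, {"translation": [0.23, 0.03, 10.02], "rot": [0.0, 0.0, -0.014]}, {"translation": [0.29, 0.04, 12.37], "rot": [0.0, 0.0, -0.018]}, {"translation": [0.33, 0.05, 13.95], "rot": [0.0, 0.0, -0.02]}, {"translation": [0.34, 0.05, 14.5], "rot": [0.0, 0.0, -0.021]}]
[{"translation": [0.0, 0.0, 0.39], "rot": [0.0, 0.0, 0.0]}, {"translation": [0.0, 0.0, 1.45], "rot": [0.0, 0.0, 0.0]}, {"translation": [0.0, 0.0, 2.9], "rot": [0.0, 0.0, 0.0]}, {"translation": [0.0, 0.0, 4.35], "rot": [0.0, 0.0, 0.0]}, {"translation": [0.0, 0.0, 5.41], "rot": [0.0, 0.0, 0.0]}, {"translation": [0.0, 0.0, 5.8], "rot": [0.0, 0.0, 0.0]}, {"translation": [0.0, 0.0, 5.8], "rot": [0.0, 0.0, 0.0]}, {"translation": [0.0, 0.0, 5.8], "rot": [0.0, 0.0, 0.0]}]
```

{"fn": "step_arm", "kwargs": {"deltas": [{"translation":[0.01,0.0,0.55],"rot":[0.0,0.0,-0.001]},{"translation":[0.05,0.01,2.12],"rot":[0.0,0.0,-0.003]},{"translation":[0.1,0.01,4.47],"rot":[0.0,0.0,-0.006]},{"translation":[0.17,0.02,7.25],"rot":[0.0,0.0,-0.01]},{"translation":[0.23,0.03,10.02],"rot":[0.0,0.0,-0.014]},{"translation":[0.29,0.04,12.37],"rot":[0.0,0.0,-0.018]},{"translation":[0.33,0.05,13.95],"rot":[0.0,0.0,-0.02]},{"translation":[0.34,0.05,14.5],"rot":[0.0,0.0,-0.021]}], "grip": 110, "squeeze": 60}}

```text
clock: 2.75
eef_pos: [478.2, 339.0, 233.6]
tcp_rot: [-3.14, -0.001, 2.997]
contact_force: [-0.3, -0.7, 0.3]
opening: 0.569
```

```bash
python3 - <<'E'
from h import *
c=imaging.grab_frame("wrist")
cv2.imwrite("pics/w2.png",c["image"][:,:,::-1]); s=readout.sense();print(s["eef_pos"],s["opening"])
E
```

```text
[478.31013519 338.9563979  233.72507234] 0.5673351447161151
```

View pics/w2.png

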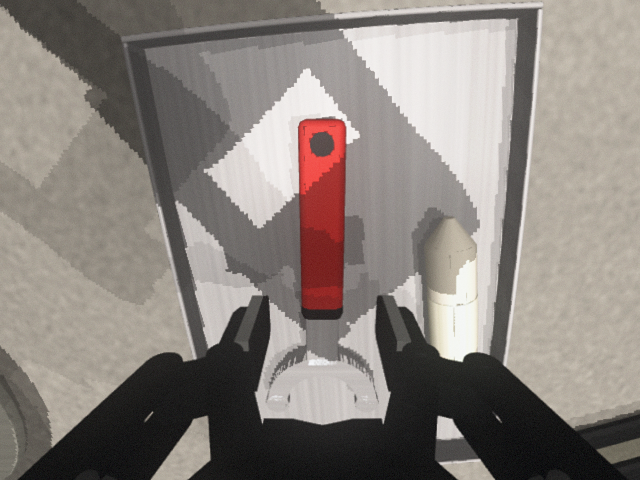

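The open fingers (268 and 378) straddle the handle (centre 322), and the tube stays clear to the right of the finger. I'll descend and grip.

{"fn": "step_arm", "kwargs": {"deltas": [{"translation":[0.0,0.0,0.39],"rot":[0.0,0.0,0.0]},{"translation":[0.0,0.0,1.45],"rot":[0.0,0.0,0.0]},{"translation":[0.0,0.0,2.9],"rot":[0.0,0.0,0.0]},{"translation":[0.0,0.0,4.35],"rot":[0.0,0.0,0.0]},{"translation":[0.0,0.0,5.41],"rot":[0.0,0.0,0.0]},{"translation":[0.0,0.0,5.8],"rot":[0.0,0.0,0.0]},{"translation":[0.0,0.0,5.8],"rot":[0.0,0.0,0.0]},{"translation":[0.0,0.0,5.8],"rot":[0.0,0.0,0.0]}]}}

```text
clock: 3.8
eef_pos: [478.9, 339.2, 177.4]
tcp_rot: [3.141, 0.001, 2.997]
contact_force: [-0.5, -0.1, -0.3]
opening: 0.568
```

{"fn": "step_arm", "kwargs": {"deltas": [{"translation":[0,0,0],"rot":[0,0,0]},{"translation":[0,0,0],"rot":[0,0,0]},{"translation":[0,0,0],"rot":[0,0,0]},{"translation":[0,0,0],"rot":[0,0,0]},{"translation":[0,0,0],"rot":[0,0,0]},{"translation":[0,0,0],"rot":[0,0,0]}], "grip": 255, "squeeze": 80}}

```text
clock: 4.55
eef_pos: [478.9, 339.2, 177.7]
tcp_rot: [3.141, 0.001, 2.997]
contact_force: [-0.8, -1.3, 5.9]
opening: 0.262
```

```bash
python3 - <<'E'
from h import *
c=imaging.grab_frame("wrist")
cv2.imwrite("pics/w3.png",c["image"][:,:,::-1]); s=readout.sense();print(s["eef_pos"],s["opening"],s["contact_force"],s["clock"])
E
```

```text
[478.88413375 339.17075824 177.67316122] 0.26267855887705877 [-0.58734715 -1.92295119  5.58609456] 4.6
```

View pics/w3.png

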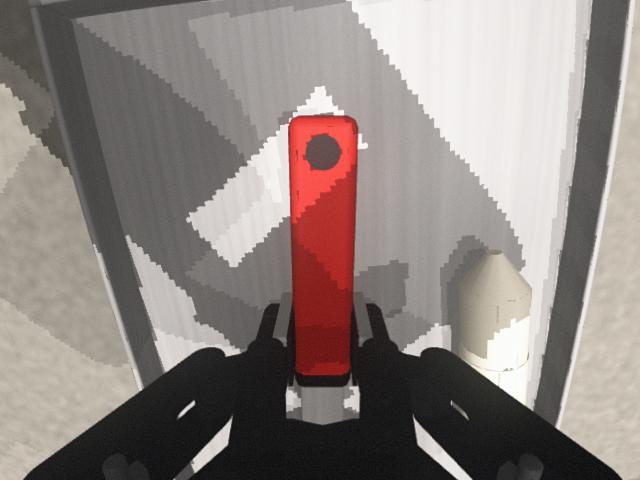

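```bash
cat >> h.py <<'E'
def handle_in_tool(c,ztop,s=None,name=None):
    """rear end and axis of the red handle's top face; z of top face known. returns tool x of rear and lateral offsets."""
    from scipy.spatial.transform import Rotation as Ro
    s=s or readout.sense()
    m=c["image"].astype(int); r=(m[...,0]>70)&(m[...,0]>1.8*m[...,1])&(m[...,0]>1.8*m[...,2]); r[:,:250]=0;r[:,400:]=0
    R=Ro.from_euler("xyz",s["tcp_rot"]); p0=s["eef_pos"]
    cs,l=comps(r,300); k=max(cs,key=lambda t:t[1][4]); st=k[1]; v0=st[1]
    mid=[]
    for v in range(v0+20,v0+140,20):
        us=np.where(r[v])[0]; P=onz(c,(us.min()+us.max())/2,v,ztop); mid.append(R.inv().apply(P-p0))
    mid=np.array(mid); us=np.where(r[v0+6])[0]
    rear=R.inv().apply(onz(c,(us.min()+us.max())/2,v0-.3,ztop)-p0)
    sl=np.polyfit(mid[:,0],mid[:,1],1)
    return rear,sl,v0
E
python3 - <<'E'
from h import *
c=imaging.grab_frame("wrist"); print(handle_in_tool(c,27))
E
python3 -c "
from plan import *
line([478.7,339,300],171.7,7,1)"
```

```text
(array([ 85.07223773,  -0.19049005, 150.62421797]), array([ 0.00423404, -0.39933127]), np.int32(116))
[{"translation": [0.0, 0.0, -0.61], "rot": [0.0, 0.0, 0.0]}, {"translation": [0.0, 0.0, -2.32], "rot": [0.0, 0.0, 0.0]}, {"translation": [0.0, 0.0, -4.78], "rot": [0.0, 0.0, 0.0]}, {"translation": [0.0, 0.0, -7.52], "rot": [0.0, 0.0, 0.0]}, {"translation": [0.0, 0.0, -9.99], "rot": [0.0, 0.0, 0.0]}, {"translation": [0.0, 0.0, -11.69], "rot": [0.0, 0.0, 0.0]}, {"translation": [0.0, 0.0, -12.3], "rot": [0.0, 0.0, 0.0]}, {"translation": [0.0, 0.0, -12.3], "rot": [0.0, 0.0, 0.0]}]
```

The grip is good: the handle's rear edge is at tool x = 85.07, where 85 is ideal, with lateral offset 0.2 to 0.4 mm and yaw error 0.2°. I'll lift, then view the ring with the wrist camera.

{"fn": "step_arm", "kwargs": {"deltas": [{"translation":[0.0,0.0,-0.61],"rot":[0.0,0.0,0.0]},{"translation":[0.0,0.0,-2.32],"rot":[0.0,0.0,0.0]},{"translation":[0.0,0.0,-4.78],"rot":[0.0,0.0,0.0]},{"translation":[0.0,0.0,-7.52],"rot":[0.0,0.0,0.0]},{"translation":[0.0,0.0,-9.99],"rot":[0.0,0.0,0.0]},{"translation":[0.0,0.0,-11.69],"rot":[0.0,0.0,0.0]},{"translation":[0.0,0.0,-12.3],"rot":[0.0,0.0,0.0]},{"translation":[0.0,0.0,-12.3],"rot":[0.0,0.0,0.0]}]}}

```text
clock: 5.65
eef_pos: [478.6, 339.0, 300.0]
tcp_rot: [3.142, 0.0, 2.997]
contact_force: [-0.3, -0.6, -3.0]
opening: 0.262
```

```bash
python3 - <<'E'
from h import *
c=imaging.grab_frame("wrist"); s=readout.sense(); print(s["eef_pos"],s["contact_force"],s["wrist_torque"]); print(handle_in_tool(c,s["eef_pos"][2]-150.67))
E
python3 -c "
from plan import *
p0,R0=getc()
# blended: 16 rows to (460,20,380) az 91
P1=np.array([460,20,380.]);az0=171.7
A=[]
for i in range(1,17):
    a=.5-.5*np.cos(np.pi*i/16)
    A.append((p0+(P1-p0)*a,down(az0+(91-az0)*a)))
rows(A[:8]); rows(A[8:])"
```

```text
[478.44138219 338.86026732 299.47881859] [ 0.51062067  0.42242747 -3.49523479] [ 0.00529759  0.07268316 -0.04269785]
(array([8.48423745e+01, 4.07863084e-02, 1.50720644e+02]), array([ 0.0064269 , -0.33119703]), np.int32(116))
[{"translation": [-0.03, -0.31, -0.08], "rot": [0.0, 0.0, 0.014]}, {"translation": [-0.1, -1.21, -0.3], "rot": [0.0, 0.0, 0.054]}, {"translation": [-0.23, -2.68, -0.67], "rot": [0.0, 0.0, 0.119]}, {"translation": [-0.4, -4.66, -1.17], "rot": [0.0, 0.0, 0.206]}, {"translation": [-0.61, -7.07, -1.78], "rot": [0.0, 0.0, 0.313]}, {"translation": [-0.85, -9.83, -2.47], "rot": [0.0, 0.0, 0.435]}, {"translation": [-1.11, -12.81, -3.22], "rot": [0.0, 0.0, 0.567]}, {"translation": [-1.38, -15.92, -4.0], "rot": [0.0, 0.0, 0.704]}]
[{"translation": [-2.21, -2.19, -0.78], "rot": [0.0, 0.0, 0.138]}, {"translation": [-4.34, -4.3, -1.53], "rot": [0.0, 0.0, 0.27]}, {"translation": [-6.3, -6.25, -2.22], "rot": [0.0, 0.0, 0.392]}, {"translation": [-8.03, -7.95, -2.83], "rot": [0.0, 0.0, 0.498]}, {"translation": [-9.44, -9.35, -3.33], "rot": [0.0, 0.0, 0.586]}, {"translation": [-10.49, -10.39, -3.7], "rot": [0.0, 0.0, 0.651]}, {"translation": [-11.13, -11.03, -3.93], "rot": [0.0, 0.0, 0.691]}, {"translation": [-11.35, -11.24, -4.0], "rot": [0.0, 0.0, 0.705]}]
```

{"fn": "step_arm", "kwargs": {"deltas": [{"translation":[-0.03,-0.31,-0.08],"rot":[0.0,0.0,0.014]},{"translation":[-0.1,-1.21,-0.3],"rot":[0.0,0.0,0.054]},{"translation":[-0.23,-2.68,-0.67],"rot":[0.0,0.0,0.119]},{"translation":[-0.4,-4.66,-1.17],"rot":[0.0,0.0,0.206]},{"translation":[-0.61,-7.07,-1.78],"rot":[0.0,0.0,0.313]},{"translation":[-0.85,-9.83,-2.47],"rot":[0.0,0.0,0.435]},{"translation":[-1.11,-12.81,-3.22],"rot":[0.0,0.0,0.567]},{"translation":[-1.38,-15.92,-4.0],"rot":[0.0,0.0,0.704]}]}}

```text
clock: 6.7
eef_pos: [469.0, 178.1, 340.0]
tcp_rot: [-3.141, -0.0, 2.287]
contact_force: [0.7, 0.4, -3.4]
opening: 0.264
```

{"fn": "step_arm", "kwargs": {"deltas": [{"translation":[-2.21,-2.19,-0.78],"rot":[0.0,0.0,0.138]},{"translation":[-4.34,-4.3,-1.53],"rot":[0.0,0.0,0.27]},{"translation":[-6.3,-6.25,-2.22],"rot":[0.0,0.0,0.392]},{"translation":[-8.03,-7.95,-2.83],"rot":[0.0,0.0,0.498]},{"translation":[-9.44,-9.35,-3.33],"rot":[0.0,0.0,0.586]},{"translation":[-10.49,-10.39,-3.7],"rot":[0.0,0.0,0.651]},{"translation":[-11.13,-11.03,-3.93],"rot":[0.0,0.0,0.691]},{"translation":[-11.35,-11.24,-4.0],"rot":[0.0,0.0,0.705]}]}}

```text
clock: 7.7
eef_pos: [460.0, 19.7, 380.0]
tcp_rot: [-3.142, -0.0, 1.587]
contact_force: [-1.2, -0.1, -2.8]
opening: 0.263
```

```bash
python3 - <<'E'
from h import *
for _ in range(3): c=imaging.grab_frame("wrist")
s=readout.sense();print(s["clock"],s["eef_pos"],s["tcp_rot"],s["qpos"])
print(handle_in_tool(c,s["eef_pos"][2]-150.67))
cv2.imwrite("pics/w4.png",c["image"][:,:,::-1])
u=proj(c,[563.6,0,128]).astype(int);print(u)
crop(c,u[0]-70,u[1]-60,u[0]+90,u[1]+60,5,"w4c.png")
E
```

```text
7.85 [460.04876408  20.24836914 379.85111687] [-3.14142794e+00 -1.69267160e-04  1.58831769e+00] [4.06641481e-02 1.23524196e-01 1.99825329e+00 2.03068222e-04
 1.01997593e+00 2.30364716e-02]
(array([ 84.52306613,  -5.09612512, 150.6851506 ]), array([-0.04860079, -1.60261329]), np.int32(116))
[469 278]
```

View pics/w4.png

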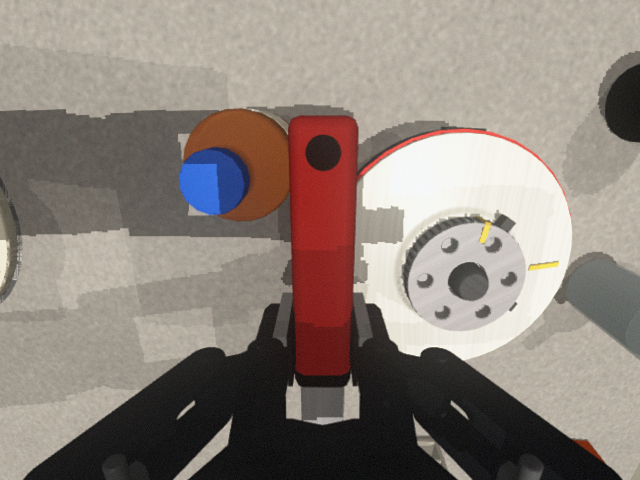

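View pics/w4c.png

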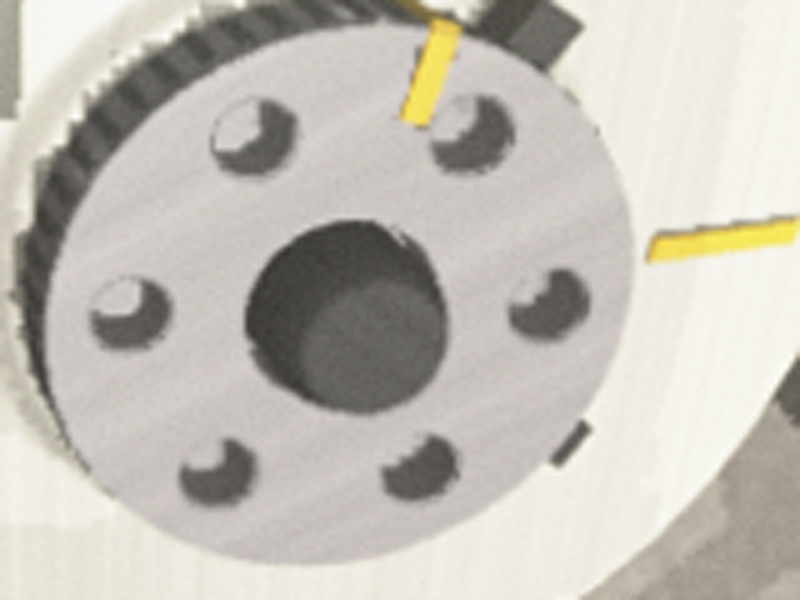

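The wrist view shows the ring with all six holes: in the ×5 crop they are at (255,138), (473,133), (549,304), (420,467), (218,472) and (130,313). The ring line is at (432,72) and the lid line starts at (652,248).

```bash
python3 - <<'E'
from h import *
c=imaging.grab_frame("wrist")
X=lambda x,y:(399+(x+.5)/5-.5,218+(y+.5)/5-.5)
P=np.array([onz(c,*X(*a),128) for a in [(255,138),(473,133),(549,304),(420,467),(218,472),(130,313)]])
C=P.mean(0);d=P-C;print(C,np.linalg.norm(d,axis=1)); az=np.degrees(np.arctan2(d[:,1],d[:,0]));print(az)
print("phase",np.degrees(np.angle(np.exp(1j*6*np.radians(az)).mean())/6))
l=[onz(c,*X(*a),128) for a in ((415,122),(447,25))]
for p in l: print("ringline",np.degrees(np.arctan2(*(p-C)[1::-1])),np.linalg.norm((p-C)[:2]))
for a,z in (((652,248),116),((795,230),110)):
    p=onz(c,*X(*a),z);print("lid",np.degrees(np.arctan2(*(p-C)[1::-1])),np.linalg.norm((p-C)[:2]))
# pictures scene/side with spanner
f=imaging.grab_frame("scene");cv2.imwrite("pics/s2.png",f["image"][:,:,::-1])
E
```

```text
[562.12223673  -0.59396145 128.        ] [29.93082311 30.1184346  30.07262562 29.96214858 29.95285454 30.11949748]
[ 122.20386244   61.75693138    1.91443322  -58.02649729 -118.12805428
 -178.03721809]
phase 1.9472399802835016
ringline 78.16803585495455 28.595091931046767
ringline 79.20100785702657 42.50452484109841
lid 5.174703302557893 51.5963173104802
lid 3.902036881570101 77.82914599236713
```

View pics/s2.png

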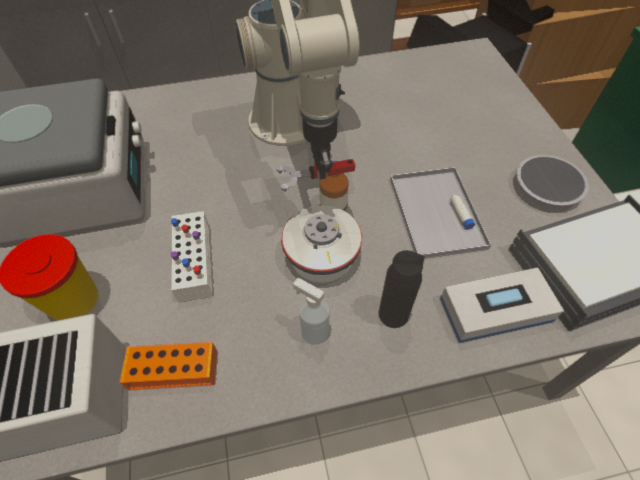

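```bash
python3 -c "
from plan import *
line([560,94.5,335],92.0,8)
line([560,94.5,309],92.0,4,2)"
```

```text
[{"translation": [0.28, 0.39, 0.17], "rot": [0.0, 0.0, -0.001]}, {"translation": [1.07, 1.48, 0.66], "rot": [0.0, 0.0, -0.003]}, {"translation": [2.25, 3.12, 1.39], "rot": [0.0, 0.0, -0.006]}, {"translation": [3.64, 5.06, 2.25], "rot": [0.0, 0.0, -0.009]}, {"translation": [5.03, 7.0, 3.11], "rot": [0.0, 0.0, -0.012]}, {"translation": [6.21, 8.64, 3.84], "rot": [0.0, 0.0, -0.015]}, {"translation": [7.0, 9.74, 4.33], "rot": [0.0, 0.0, -0.017]}, {"translation": [7.28, 10.12, 4.5], "rot": [0.0, 0.0, -0.018]}]
[{"translation": [0.0, 0.0, 0.38], "rot": [0.0, 0.0, 0.0]}, {"translation": [0.0, 0.0, 1.3], "rot": [0.0, 0.0, 0.0]}, {"translation": [0.0, 0.0, 2.22], "rot": [0.0, 0.0, 0.0]}, {"translation": [0.0, 0.0, 2.6], "rot": [0.0, 0.0, 0.0]}, {"translation": [0.0, 0.0, 2.6], "rot": [0.0, 0.0, 0.0]}, {"translation": [0.0, 0.0, 2.6], "rot": [0.0, 0.0, 0.0]}]
```

{"fn": "step_arm", "kwargs": {"deltas": [{"translation":[0.28,0.39,0.17],"rot":[0.0,0.0,-0.001]},{"translation":[1.07,1.48,0.66],"rot":[0.0,0.0,-0.003]},{"translation":[2.25,3.12,1.39],"rot":[0.0,0.0,-0.006]},{"translation":[3.64,5.06,2.25],"rot":[0.0,0.0,-0.009]},{"translation":[5.03,7.0,3.11],"rot":[0.0,0.0,-0.012]},{"translation":[6.21,8.64,3.84],"rot":[0.0,0.0,-0.015]},{"translation":[7.0,9.74,4.33],"rot":[0.0,0.0,-0.017]},{"translation":[7.28,10.12,4.5],"rot":[0.0,0.0,-0.018]}]}}

```text
clock: 8.95
eef_pos: [560.5, 95.1, 334.4]
tcp_rot: [-3.141, 0.0, 1.606]
contact_force: [-0.4, -0.2, -3.3]
opening: 0.263
```

{"fn": "step_arm", "kwargs": {"deltas": [{"translation":[0.0,0.0,0.38],"rot":[0.0,0.0,0.0]},{"translation":[0.0,0.0,1.3],"rot":[0.0,0.0,0.0]},{"translation":[0.0,0.0,2.22],"rot":[0.0,0.0,0.0]},{"translation":[0.0,0.0,2.6],"rot":[0.0,0.0,0.0]},{"translation":[0.0,0.0,2.6],"rot":[0.0,0.0,0.0]},{"translation":[0.0,0.0,2.6],"rot":[0.0,0.0,0.0]}]}}

```text
clock: 9.7
eef_pos: [560.1, 94.5, 309.2]
tcp_rot: [3.141, -0.0, 1.606]
contact_force: [0.5, 0.1, -3.0]
opening: 0.261
```

```bash
python3 - <<'E'
from h import *
f=imaging.grab_frame("scene");g=imaging.grab_frame("side");c=imaging.grab_frame("wrist")
s=readout.sense();print(s["clock"],s["eef_pos"],s["tcp_rot"],s["contact_force"])
crop(f,270,180,430,290,5,"s3.png");crop(g,230,170,390,290,5,"d3.png")
# predicted pin tips, holes
from scipy.spatial.transform import Rotation as Ro
R=Ro.from_euler("xyz",s["tcp_rot"])
for a in(-30,30):
    p=s["eef_pos"]+R.apply([-95,a,174.7]); print(p,proj(f,p),proj(g,p))
E
```

```text
9.85 [560.08401358  94.5610075  309.28475458] [ 3.14106689e+00 -7.11276044e-05  1.60581200e+00] [ 1.1845372   0.01943358 -2.69083309]
[533.51957545  -1.41537883 134.56224917] [318.49321376 216.16307479] [301.22226328 236.70741465]
[593.48278809   0.68512948 134.59379492] [324.87166325 235.19747627] [320.5263742 223.1449842]
```

View pics/s3.png

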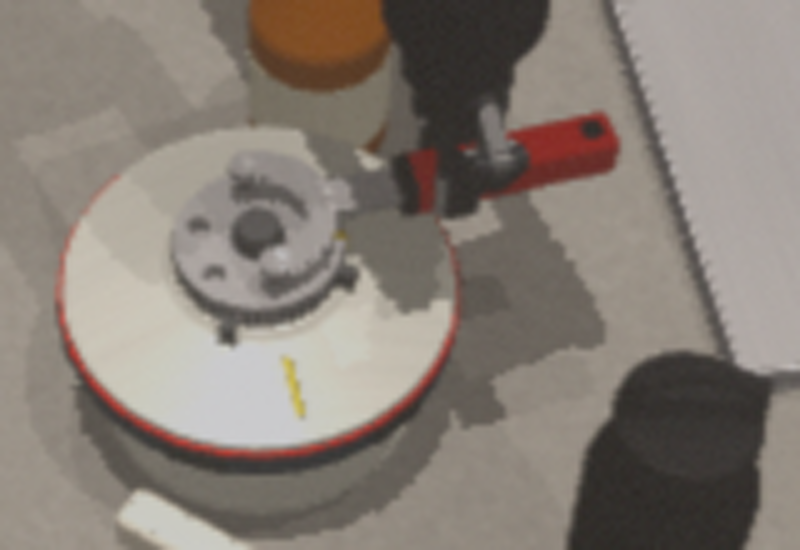

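View pics/d3.png

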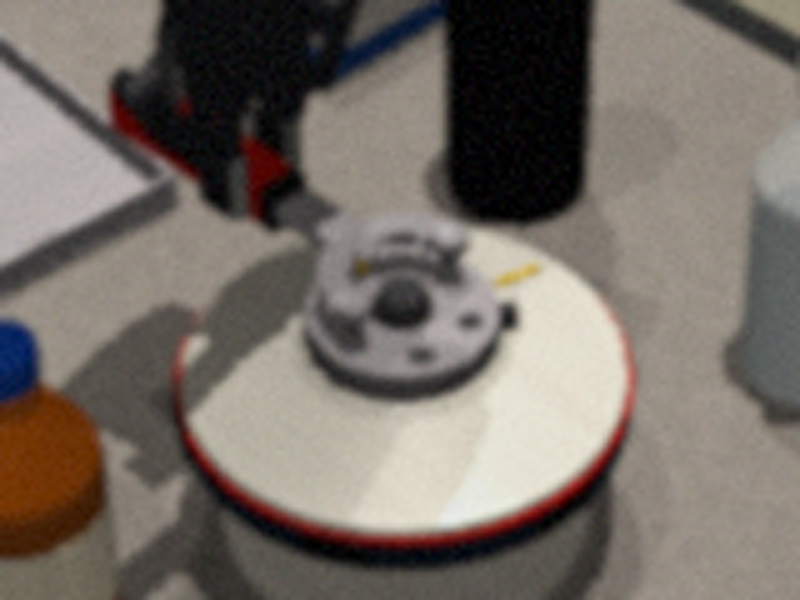

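The fork hovers centred over the ring, with its pins above the robot-side and far-side holes in both views. I'll descend in small steps and watch the force.

{"fn": "step_arm", "kwargs": {"deltas": [{"translation":[0,0,0.3],"rot":[0,0,0]},{"translation":[0,0,0.6],"rot":[0,0,0]},{"translation":[0,0,0.8],"rot":[0,0,0]},{"translation":[0,0,0.9],"rot":[0,0,0]},{"translation":[0,0,0.9],"rot":[0,0,0]}]}}

```text
clock: 10.48
eef_pos: [560.0, 94.5, 299.9]
tcp_rot: [-3.141, 0.0, 1.606]
contact_force: [0.1, 0.3, -3.0]
opening: 0.262
```

{"fn": "step_arm", "kwargs": {"deltas": [{"translation":[0,0,0.2],"rot":[0,0,0]},{"translation":[0,0,0.4],"rot":[0,0,0]},{"translation":[0,0,0.5],"rot":[0,0,0]},{"translation":[0,0,0.55],"rot":[0,0,0]},{"translation":[0,0,0.6],"rot":[0,0,0]},{"translation":[0,0,0.6],"rot":[0,0,0]}]}}

```text
clock: 11.22
eef_pos: [560.0, 94.5, 294.0]
tcp_rot: [3.142, 0.0, 1.606]
contact_force: [-0.5, 0.1, -3.0]
opening: 0.268
```

```bash
python3 - <<'E'
from h import *
f=imaging.grab_frame("scene");g=imaging.grab_frame("side");c=imaging.grab_frame("wrist")
s=readout.sense();print(s["clock"],s["eef_pos"],s["tcp_rot"],s["contact_force"],s["wrist_torque"])
crop(f,290,190,370,270,5,"s4.png");crop(g,270,190,350,260,6,"d4.png")
print(handle_in_tool(c,143))
E
```

```text
11.375 [559.99447248  94.55763988 294.01339026] [ 3.14150799e+00 -1.74158179e-05  1.60581348e+00] [ 0.39071526  0.00412766 -2.96585397] [ 0.06550309 -0.03272104  0.06281481]
(array([ 8.47225813e+01, -1.10352220e-01,  1.51014857e+02]), array([ 0.00020625, -0.12794684]), np.int32(116))
```

View pics/s4.png

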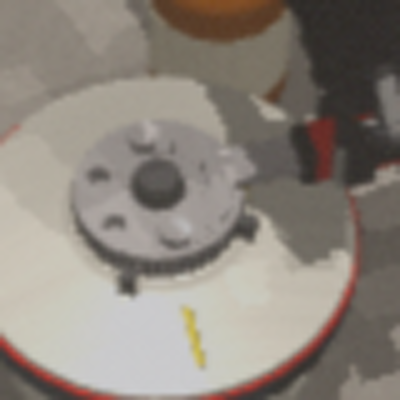

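View pics/d4.png

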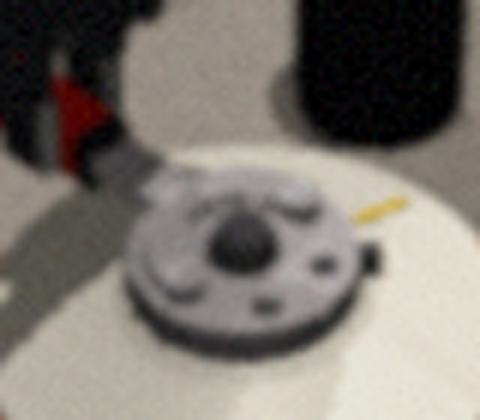

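{"fn": "step_arm", "kwargs": {"deltas": [{"translation":[0,0,0.05],"rot":[0,0,0]},{"translation":[0,0,0.05],"rot":[0,0,0]}]}}

```text
clock: 11.62
eef_pos: [560.0, 94.6, 293.7]
tcp_rot: [3.141, 0.0, 1.606]
contact_force: [-0.7, -1.0, 0.6]
opening: 0.265
```

{"fn": "step_arm", "kwargs": {"deltas": [{"translation":[0,0,0.05],"rot":[0,0,0]},{"translation":[0,0,0.05],"rot":[0,0,0]}]}}

```text
clock: 11.88
eef_pos: [560.1, 94.6, 293.5]
tcp_rot: [3.141, -0.0, 1.606]
contact_force: [-2.3, 0.8, 4.8]
opening: 0.261
```

Fully seated: contact began at TCP z 293.6 against 293.7 predicted, and it now reads about 7 N down. I'll turn the first stroke, 34° in total.

```bash
cat > turn.py <<'E'
from plan import *
import sys
C=np.array([563.1,-0.3])
def arc(az0,az1,n,calls,z):
    p0,R0=getc(); v=p0[:2]-C
    A=[]
    for i in range(1,n*calls+1):
        d=(az1-az0)*i/(n*calls); t=np.radians(d); M=np.array([[np.cos(t),-np.sin(t)],[np.sin(t),np.cos(t)]])
        A.append((np.append(C+M@v,z),down(az0+d)))
    for k in range(calls): rows(A[k*n:(k+1)*n])
E
python3 -c "
from turn import *
setc([560,94.5,293.0],down(92.0))
arc(92,75,8,1,293); arc(75,58,8,1,293)"
```

```text
[{"translation": [-0.01, 0.35, 0.0], "rot": [0.0, 0.0, 0.037]}, {"translation": [-0.03, 0.7, 0.0], "rot": [0.0, 0.0, 0.074]}, {"translation": [-0.06, 1.05, 0.0], "rot": [0.0, 0.0, 0.111]}, {"translation": [-0.11, 1.4, 0.0], "rot": [0.0, 0.0, 0.148]}, {"translation": [-0.17, 1.75, 0.0], "rot": [0.0, 0.0, 0.185]}, {"translation": [-0.24, 2.09, 0.0], "rot": [0.0, 0.0, 0.223]}, {"translation": [-0.32, 2.43, 0.0], "rot": [0.0, 0.0, 0.26]}, {"translation": [-0.42, 2.77, 0.0], "rot": [0.0, 0.0, 0.297]}]
[{"translation": [-0.01, 0.35, 0.0], "rot": [0.0, 0.0, 0.037]}, {"translation": [-0.03, 0.7, 0.0], "rot": [0.0, 0.0, 0.074]}, {"translation": [-0.06, 1.05, 0.0], "rot": [0.0, 0.0, 0.111]}, {"translation": [-0.11, 1.4, 0.0], "rot": [0.0, 0.0, 0.148]}, {"translation": [-0.17, 1.75, 0.0], "rot": [0.0, 0.0, 0.185]}, {"translation": [-0.24, 2.09, 0.0], "rot": [0.0, 0.0, 0.222]}, {"translation": [-0.32, 2.43, 0.0], "rot": [0.0, 0.0, 0.259]}, {"translation": [-0.42, 2.77, 0.0], "rot": [0.0, 0.0, 0.296]}]
```

{"fn": "step_arm", "kwargs": {"deltas": [{"translation":[-0.01,0.35,0.0],"rot":[0.0,0.0,0.037]},{"translation":[-0.03,0.7,0.0],"rot":[0.0,0.0,0.074]},{"translation":[-0.06,1.05,0.0],"rot":[0.0,0.0,0.111]},{"translation":[-0.11,1.4,0.0],"rot":[0.0,0.0,0.148]},{"translation":[-0.17,1.75,0.0],"rot":[0.0,0.0,0.185]},{"translation":[-0.24,2.09,0.0],"rot":[0.0,0.0,0.223]},{"translation":[-0.32,2.43,0.0],"rot":[0.0,0.0,0.26]},{"translation":[-0.42,2.77,0.0],"rot":[0.0,0.0,0.297]}]}}

```text
clock: 12.88
eef_pos: [587.5, 90.9, 293.3]
tcp_rot: [-3.141, 0.001, 1.308]
contact_force: [-3.9, -3.1, 6.1]
opening: 0.262
```

```bash
python3 - <<'E'
from h import *
f=imaging.grab_frame("scene");c=imaging.grab_frame("wrist")
s=readout.sense();print(s["clock"],s["eef_pos"],s["tcp_rot"],s["contact_force"],s["wrist_torque"])
crop(f,270,180,400,290,5,"s5.png")
print(handle_in_tool(c,143))
E
```

```text
12.975 [587.68756478  90.8311801  293.25865804] [-3.14094963e+00  1.33183964e-03  1.30803072e+00] [-2.89825611 -2.94517205  5.93316754] [-0.94502855  0.62634413 -0.09147145]
(array([ 84.67055123,   0.42645538, 150.14578047]), array([0.00407608, 0.04913935]), np.int32(116))
```

View pics/s5.png

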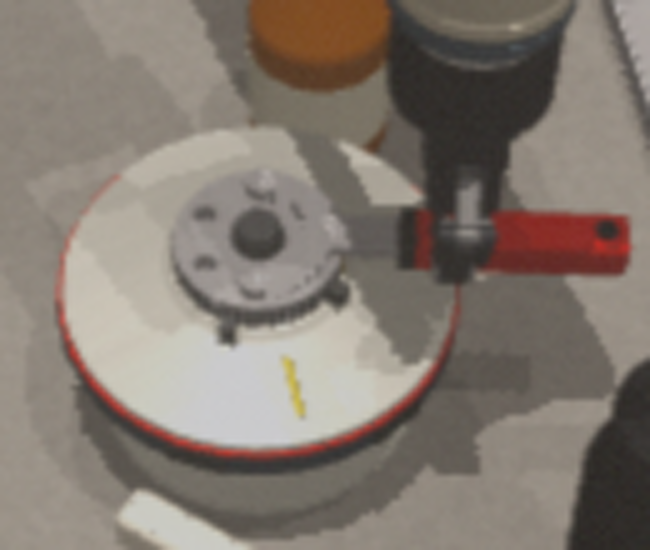

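The ring is turning with the spanner: its lug moved from (347,278) to (338,292), and the forces are low. I'll continue the stroke.

{"fn": "step_arm", "kwargs": {"deltas": [{"translation":[-0.01,0.35,0.0],"rot":[0.0,0.0,0.037]},{"translation":[-0.03,0.7,0.0],"rot":[0.0,0.0,0.074]},{"translation":[-0.06,1.05,0.0],"rot":[0.0,0.0,0.111]},{"translation":[-0.11,1.4,0.0],"rot":[0.0,0.0,0.148]},{"translation":[-0.17,1.75,0.0],"rot":[0.0,0.0,0.185]},{"translation":[-0.24,2.09,0.0],"rot":[0.0,0.0,0.222]},{"translation":[-0.32,2.43,0.0],"rot":[0.0,0.0,0.259]},{"translation":[-0.42,2.77,0.0],"rot":[0.0,0.0,0.296]}]}}

```text
clock: 13.98
eef_pos: [613.1, 79.6, 293.2]
tcp_rot: [-3.141, 0.002, 1.012]
contact_force: [-4.2, -1.5, 7.3]
opening: 0.268
```

```bash
python3 - <<'E'
from h import *
f=imaging.grab_frame("scene");g=imaging.grab_frame("side")
s=readout.sense();print(s["clock"],s["eef_pos"],s["tcp_rot"],s["contact_force"],s["wrist_torque"],s["qpos"])
crop(f,270,180,430,290,5,"s6.png");crop(g,230,120,390,290,4,"d6.png")
E
```

```text
14.075 [613.26205672  79.50983511 293.2544873 ] [-3.14112767e+00  1.63179778e-03  1.01204841e+00] [-3.03402579 -4.04365089  5.46317162] [-0.80220902  0.90639028 -0.01622306] [ 1.26771055e-01  4.64499009e-01  1.73868249e+00 -1.19982684e-03
  9.39804486e-01  6.86227860e-01]
```

View pics/s6.png

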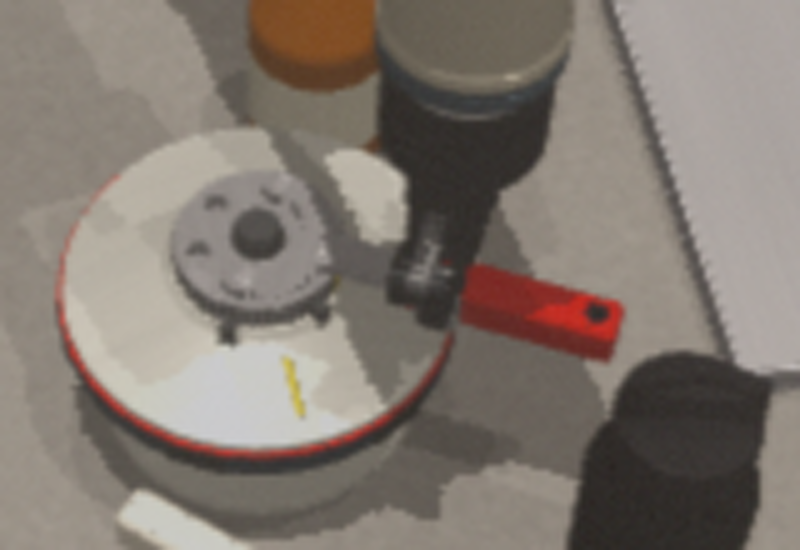

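View pics/d6.png

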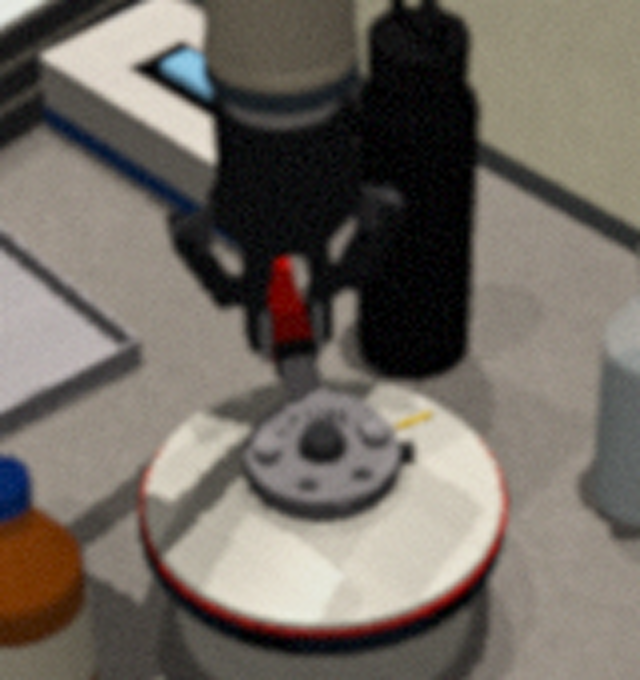

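```bash
python3 -c "
from turn import *
p,R=getc();print(p,R.as_euler('xyz'))
arc(58,60.5,2,1,293)
p,R=getc(); rows([(p+[0,0,d],R) for d in (2,6,11,15,18,18)])
arc(60.5,120.5,8,1,311)"
```

```text
[613.49550728  80.03555164 293.        ] [3.14159265 0.         1.01270291]
[{"translation": [0.0, -0.21, 0.0], "rot": [0.0, 0.0, -0.021]}, {"translation": [-0.01, -0.41, 0.0], "rot": [0.0, 0.0, -0.043]}]
[{"translation": [0.0, 0.0, -0.2], "rot": [0.0, 0.0, 0.0]}, {"translation": [0.0, 0.0, -0.6], "rot": [0.0, 0.0, 0.0]}, {"translation": [0.0, 0.0, -1.1], "rot": [0.0, 0.0, 0.0]}, {"translation": [0.0, 0.0, -1.5], "rot": [0.0, 0.0, 0.0]}, {"translation": [0.0, 0.0, -1.8], "rot": [0.0, 0.0, 0.0]}, {"translation": [0.0, 0.0, -1.8], "rot": [0.0, 0.0, 0.0]}]
[{"translation": [-0.08, -1.24, 0.0], "rot": [0.0, 0.0, -0.131]}, {"translation": [-0.32, -2.45, 0.0], "rot": [0.0, 0.0, -0.262]}, {"translation": [-0.71, -3.63, 0.0], "rot": [0.0, 0.0, -0.393]}, {"translation": [-1.26, -4.74, 0.0], "rot": [0.0, 0.0, -0.524]}, {"translation": [-1.95, -5.78, 0.0], "rot": [0.0, 0.0, -0.655]}, {"translation": [-2.76, -6.71, 0.0], "rot": [0.0, 0.0, -0.786]}, {"translation": [-3.7, -7.53, 0.0], "rot": [0.0, 0.0, -0.917]}, {"translation": [-4.72, -8.22, 0.0], "rot": [0.0, 0.0, -1.047]}]
```

{"fn": "step_arm", "kwargs": {"deltas": [{"translation":[0.0,-0.21,0.0],"rot":[0.0,0.0,-0.021]},{"translation":[-0.01,-0.41,0.0],"rot":[0.0,0.0,-0.043]}]}}

```text
clock: 14.32
eef_pos: [610.2, 81.8, 293.4]
tcp_rot: [3.14, 0.0, 1.057]
contact_force: [0.1, -2.6, 4.6]
opening: 0.256
```

{"fn": "step_arm", "kwargs": {"deltas": [{"translation":[0.0,0.0,-0.2],"rot":[0.0,0.0,0.0]},{"translation":[0.0,0.0,-0.6],"rot":[0.0,0.0,0.0]},{"translation":[0.0,0.0,-1.1],"rot":[0.0,0.0,0.0]},{"translation":[0.0,0.0,-1.5],"rot":[0.0,0.0,0.0]},{"translation":[0.0,0.0,-1.8],"rot":[0.0,0.0,0.0]},{"translation":[0.0,0.0,-1.8],"rot":[0.0,0.0,0.0]}]}}

```text
clock: 15.08
eef_pos: [610.0, 82.2, 311.3]
tcp_rot: [3.141, -0.0, 1.056]
contact_force: [0.9, 0.6, -3.0]
opening: 0.264
```

{"fn": "step_arm", "kwargs": {"deltas": [{"translation":[-0.08,-1.24,0.0],"rot":[0.0,0.0,-0.131]},{"translation":[-0.32,-2.45,0.0],"rot":[0.0,0.0,-0.262]},{"translation":[-0.71,-3.63,0.0],"rot":[0.0,0.0,-0.393]},{"translation":[-1.26,-4.74,0.0],"rot":[0.0,0.0,-0.524]},{"translation":[-1.95,-5.78,0.0],"rot":[0.0,0.0,-0.655]},{"translation":[-2.76,-6.71,0.0],"rot":[0.0,0.0,-0.786]},{"translation":[-3.7,-7.53,0.0],"rot":[0.0,0.0,-0.917]},{"translation":[-4.72,-8.22,0.0],"rot":[0.0,0.0,-1.047]}]}}

```text
clock: 16.08
eef_pos: [514.6, 81.5, 310.9]
tcp_rot: [-3.141, -0.0, 2.107]
contact_force: [-0.4, 0.8, -3.7]
opening: 0.264
```

```bash
python3 - <<'E'
from h import *
c=imaging.grab_frame("wrist");f=imaging.grab_frame("scene");g=imaging.grab_frame("side")
s=readout.sense();print(s["clock"],s["eef_pos"],s["tcp_rot"],s["contact_force"],s["wrist_torque"],s["qpos"])
print(handle_in_tool(c,s["eef_pos"][2]-150.67))
crop(f,290,190,390,270,8,"s7.png");crop(g,270,180,370,255,8,"d7.png")
E
```

```text
16.225 [514.88697384  81.47824764 310.99739487] [-3.14142733e+00 -1.18218956e-04  2.10034015e+00] [ 0.73313477  0.06003285 -2.84560095] [0.06875789 0.04023513 0.0245252 ] [ 1.54050035e-01  3.08384820e-01  1.93868448e+00  6.32701560e-05
  8.94720518e-01 -3.75533390e-01]
(array([ 84.97586642,  -0.95696591, 150.68020708]), array([-0.00670615, -0.38722465]), np.int32(116))
```

View pics/s7.png

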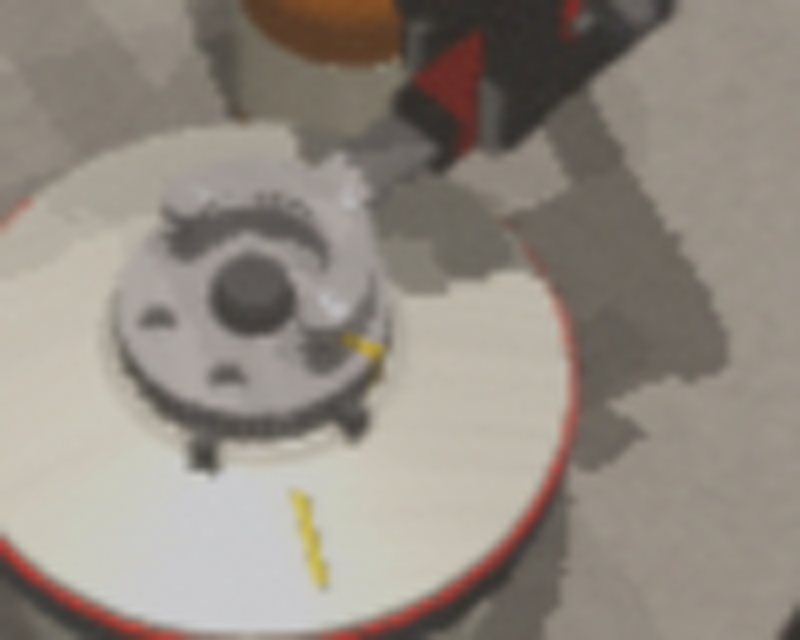

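View pics/d7.png

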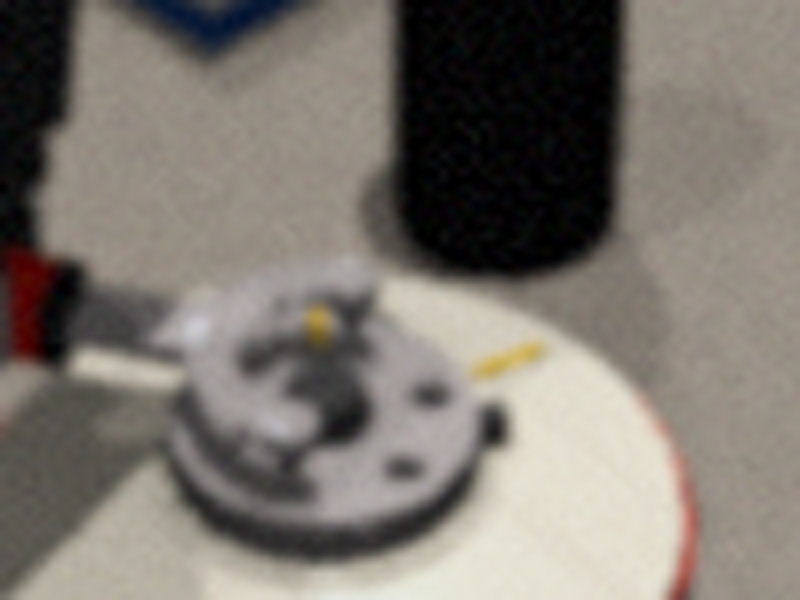

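Between strokes, the free holes are at crop (157,317) and (228,375) in the scene view, and at (432,392) and (403,467) in the side view. The ring line is at (363,346) and the lid line starts at (297,492). I'll check the phase.

```bash
python3 - <<'E'
from h import *
f=imaging.grab_frame("scene");g=imaging.grab_frame("side")
# per-view ring centres measured earlier
Cf=np.array([564.26,-.4]);Cg=np.array([563.02,.5])
for c,C,o,L in((f,Cf,(290,190),[(157,317),(228,375)]),(g,Cg,(270,180),[(432,392),(403,467)])):
    for x,y in L:
        p=onz(c,o[0]+(x+.5)/8-.5,o[1]+(y+.5)/8-.5,128)[:2]-C; print(np.linalg.norm(p),np.degrees(np.arctan2(p[1],p[0])))
def az(c,C,o,x,y,z): 
    p=onz(c,o[0]+(x+.5)/8-.5,o[1]+(y+.5)/8-.5,z)[:2]-C; return np.linalg.norm(p),np.degrees(np.arctan2(p[1],p[0]))
print("ringline",az(f,Cf,(290,190),363,346,128),az(g,Cg,(270,180),320,325,128))
for z1,z2 in((111,104),(113,106)): print("lid",az(f,Cf,(290,190),297,492,z1),az(f,Cf,(290,190),321,586,z2),az(g,Cg,(270,180),476,374,z1),az(g,Cg,(270,180),545,348,z2))
E
```

```text
31.044268216481363 -93.10201945290999
28.526951754479406 -30.968744554096304
30.29341062096913 -23.12168159823834
27.776276472343927 -87.61491482401014
ringline (np.float64(36.1099740557976), np.float64(49.744696447064335)) (np.float64(39.03120054663735), np.float64(49.559406147385026))
lid (np.float64(59.455590467207145), np.float64(-1.4951858734074117)) (np.float64(89.13551293611141), np.float64(-0.8123312127628515)) (np.float64(55.22802517009858), np.float64(-1.934106831646474)) (np.float64(82.58282913652306), np.float64(-1.643321519839513))
lid (np.float64(60.747273654628), np.float64(-1.7576607571350429)) (np.float64(90.3483503053387), np.float64(-0.99810976013271)) (np.float64(53.71045816218635), np.float64(-3.658809081585926)) (np.float64(80.9981940235187), np.float64(-2.772655870886071))
```

```bash
python3 -c "
from turn import *
arc(120.5,121,1,1,311)
p,R=getc(); rows([(p-[0,0,d],R) for d in (2,6,9,11,11)])
p,R=getc(); rows([(p-[0,0,d],R) for d in (2,4,5,6,7,7)])"
```

```text
[{"translation": [0.0, -0.08, 0.0], "rot": [0.0, 0.0, -0.009]}]
[{"translation": [0.0, 0.0, 0.2], "rot": [0.0, 0.0, 0.0]}, {"translation": [0.0, 0.0, 0.6], "rot": [0.0, 0.0, 0.0]}, {"translation": [0.0, 0.0, 0.9], "rot": [0.0, 0.0, 0.0]}, {"translation": [0.0, 0.0, 1.1], "rot": [0.0, 0.0, 0.0]}, {"translation": [0.0, 0.0, 1.1], "rot": [0.0, 0.0, 0.0]}]
[{"translation": [0.0, 0.0, 0.2], "rot": [0.0, 0.0, 0.0]}, {"translation": [0.0, 0.0, 0.4], "rot": [0.0, 0.0, 0.0]}, {"translation": [0.0, 0.0, 0.5], "rot": [0.0, 0.0, 0.0]}, {"translation": [0.0, 0.0, 0.6], "rot": [0.0, 0.0, 0.0]}, {"translation": [0.0, 0.0, 0.7], "rot": [0.0, 0.0, 0.0]}, {"translation": [0.0, 0.0, 0.7], "rot": [0.0, 0.0, 0.0]}]
```

{"fn": "step_arm", "kwargs": {"deltas": [{"translation":[0.0,-0.08,0.0],"rot":[0.0,0.0,-0.009]}]}}

```text
clock: 16.45
eef_pos: [514.9, 81.3, 311.0]
tcp_rot: [3.141, 0.0, 2.111]
contact_force: [0.0, -0.2, -3.1]
opening: 0.263
```

{"fn": "step_arm", "kwargs": {"deltas": [{"translation":[0.0,0.0,0.2],"rot":[0.0,0.0,0.0]},{"translation":[0.0,0.0,0.6],"rot":[0.0,0.0,0.0]},{"translation":[0.0,0.0,0.9],"rot":[0.0,0.0,0.0]},{"translation":[0.0,0.0,1.1],"rot":[0.0,0.0,0.0]},{"translation":[0.0,0.0,1.1],"rot":[0.0,0.0,0.0]}]}}

```text
clock: 17.08
eef_pos: [514.4, 81.2, 299.8]
tcp_rot: [-3.141, -0.0, 2.112]
contact_force: [-0.5, -0.4, -3.2]
opening: 0.26
```

The pins entered about 3 mm with no resistance. I'll go fully down.

{"fn": "step_arm", "kwargs": {"deltas": [{"translation":[0.0,0.0,0.2],"rot":[0.0,0.0,0.0]},{"translation":[0.0,0.0,0.4],"rot":[0.0,0.0,0.0]},{"translation":[0.0,0.0,0.5],"rot":[0.0,0.0,0.0]},{"translation":[0.0,0.0,0.6],"rot":[0.0,0.0,0.0]},{"translation":[0.0,0.0,0.7],"rot":[0.0,0.0,0.0]},{"translation":[0.0,0.0,0.7],"rot":[0.0,0.0,0.0]}]}}

```text
clock: 17.82
eef_pos: [514.5, 81.2, 293.4]
tcp_rot: [3.141, 0.0, 2.112]
contact_force: [-3.2, 0.7, 3.9]
opening: 0.263
```

```bash
python3 - <<'E'
from h import *
f=imaging.grab_frame("scene");g=imaging.grab_frame("side")
s=readout.sense();print(s["clock"],s["eef_pos"],s["tcp_rot"],s["contact_force"],s["wrist_torque"],s["qpos"])
crop(f,290,190,390,270,8,"s8.png")
E
python3 -c "
from turn import *
arc(121,101,8,1,293); arc(101,83,8,1,293)"
```

```text
17.925 [514.49008158  81.20867904 293.42935349] [3.14133096e+00 8.47282735e-05 2.11174005e+00] [-4.14281188  1.30333121  4.62357911] [-0.19240509  0.31836129 -0.10575707] [ 1.53664956e-01  3.33177681e-01  1.95227524e+00  2.69903892e-05
  8.55865415e-01 -3.87296468e-01]
[{"translation": [-0.01, 0.41, 0.0], "rot": [0.0, 0.0, 0.043]}, {"translation": [-0.04, 0.83, 0.0], "rot": [0.0, 0.0, 0.087]}, {"translation": [-0.08, 1.24, 0.0], "rot": [0.0, 0.0, 0.131]}, {"translation": [-0.15, 1.65, 0.0], "rot": [0.0, 0.0, 0.174]}, {"translation": [-0.23, 2.05, 0.0], "rot": [0.0, 0.0, 0.218]}, {"translation": [-0.33, 2.45, 0.0], "rot": [0.0, 0.0, 0.262]}, {"translation": [-0.45, 2.85, 0.0], "rot": [0.0, 0.0, 0.305]}, {"translation": [-0.58, 3.24, 0.0], "rot": [0.0, 0.0, 0.349]}]
[{"translation": [-0.01, 0.37, 0.0], "rot": [0.0, 0.0, 0.039]}, {"translation": [-0.03, 0.74, 0.0], "rot": [0.0, 0.0, 0.078]}, {"translation": [-0.07, 1.11, 0.0], "rot": [0.0, 0.0, 0.118]}, {"translation": [-0.12, 1.48, 0.0], "rot": [0.0, 0.0, 0.157]}, {"translation": [-0.19, 1.85, 0.0], "rot": [0.0, 0.0, 0.196]}, {"translation": [-0.27, 2.21, 0.0], "rot": [0.0, 0.0, 0.236]}, {"translation": [-0.36, 2.57, 0.0], "rot": [0.0, 0.0, 0.275]}, {"translation": [-0.47, 2.93, 0.0], "rot": [0.0, 0.0, 0.314]}]
```

View pics/s8.png

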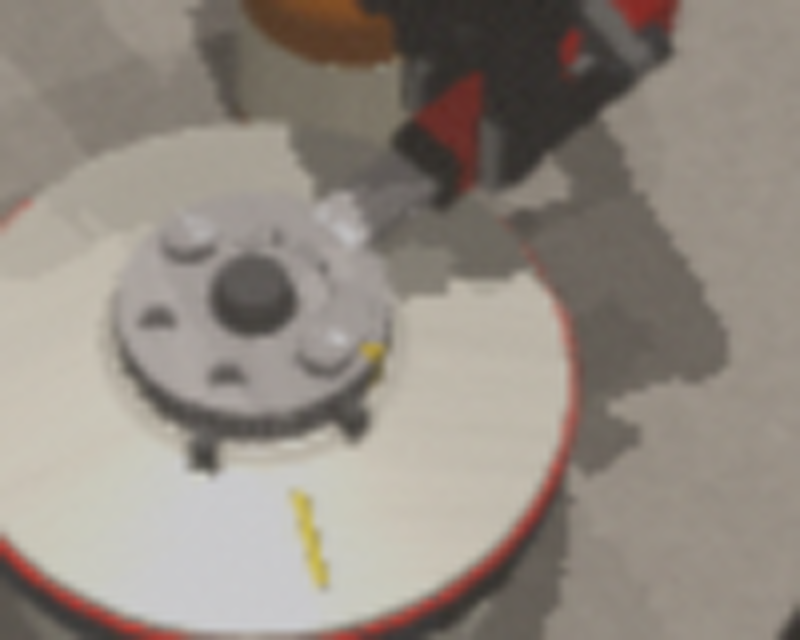

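Seated on both pins. I'll start stroke two.

{"fn": "step_arm", "kwargs": {"deltas": [{"translation":[-0.01,0.41,0.0],"rot":[0.0,0.0,0.043]},{"translation":[-0.04,0.83,0.0],"rot":[0.0,0.0,0.087]},{"translation":[-0.08,1.24,0.0],"rot":[0.0,0.0,0.131]},{"translation":[-0.15,1.65,0.0],"rot":[0.0,0.0,0.174]},{"translation":[-0.23,2.05,0.0],"rot":[0.0,0.0,0.218]},{"translation":[-0.33,2.45,0.0],"rot":[0.0,0.0,0.262]},{"translation":[-0.45,2.85,0.0],"rot":[0.0,0.0,0.305]},{"translation":[-0.58,3.24,0.0],"rot":[0.0,0.0,0.349]}]}}

```text
clock: 18.92
eef_pos: [545.1, 92.5, 293.3]
tcp_rot: [-3.141, 0.001, 1.762]
contact_force: [-4.7, -3.3, 6.7]
opening: 0.262
```

{"fn": "step_arm", "kwargs": {"deltas": [{"translation":[-0.01,0.37,0.0],"rot":[0.0,0.0,0.039]},{"translation":[-0.03,0.74,0.0],"rot":[0.0,0.0,0.078]},{"translation":[-0.07,1.11,0.0],"rot":[0.0,0.0,0.118]},{"translation":[-0.12,1.48,0.0],"rot":[0.0,0.0,0.157]},{"translation":[-0.19,1.85,0.0],"rot":[0.0,0.0,0.196]},{"translation":[-0.27,2.21,0.0],"rot":[0.0,0.0,0.236]},{"translation":[-0.36,2.57,0.0],"rot":[0.0,0.0,0.275]},{"translation":[-0.47,2.93,0.0],"rot":[0.0,0.0,0.314]}]}}

```text
clock: 19.92
eef_pos: [574.7, 93.4, 293.3]
tcp_rot: [-3.141, 0.001, 1.448]
contact_force: [-5.2, -2.8, 5.8]
opening: 0.262
```

```bash
python3 - <<'E'
from h import *
c=imaging.grab_frame("wrist");f=imaging.grab_frame("scene");g=imaging.grab_frame("side")
s=readout.sense();print(s["clock"],s["eef_pos"],s["tcp_rot"],s["contact_force"],s["wrist_torque"],s["qpos"])
print(handle_in_tool(c,143))
crop(f,290,190,390,270,8,"s9.png");crop(g,270,180,370,255,8,"d9.png")
E
```

```text
20.075 [574.8354604   93.31654328 293.26944775] [-3.14121220e+00  1.27154941e-03  1.44865096e+00] [-2.74182171 -3.53184111  6.23040714] [-1.005198    0.51613535 -0.16164586] [ 1.58681007e-01  4.16087531e-01  1.81974256e+00 -1.41780741e-03
  9.06481017e-01  2.81701128e-01]
(array([ 84.73972009,  -0.16879584, 150.16189352]), array([-0.00040367, -0.21843931]), np.int32(116))
```

View pics/s9.png

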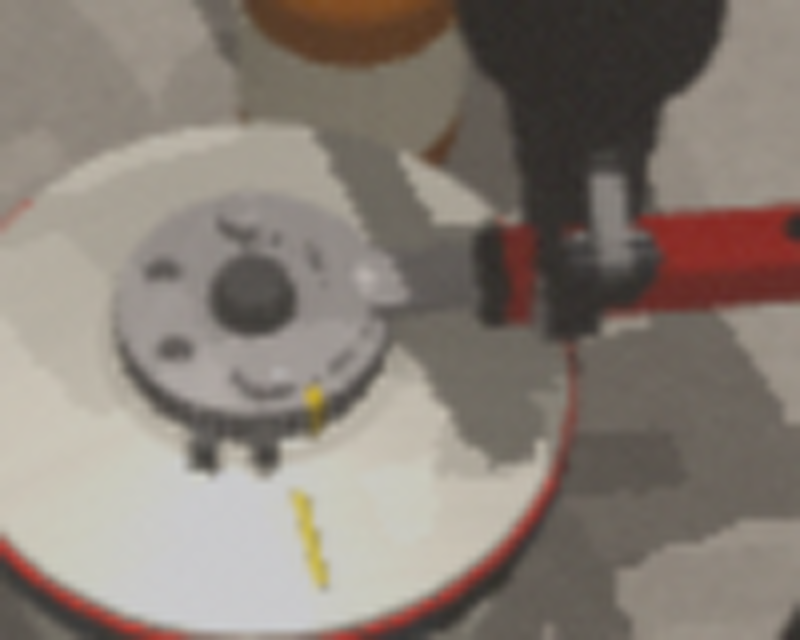

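The lugs at (205,455) and (263,455) are closing, with about 15° left. I'll approach and then creep to the stop.

```bash
python3 -c "
from turn import *
arc(83,70,7,1,293); arc(70,67,4,1,293)"
```

```text
[{"translation": [-0.01, 0.31, 0.0], "rot": [0.0, 0.0, 0.032]}, {"translation": [-0.02, 0.61, 0.0], "rot": [0.0, 0.0, 0.065]}, {"translation": [-0.05, 0.92, 0.0], "rot": [0.0, 0.0, 0.097]}, {"translation": [-0.08, 1.23, 0.0], "rot": [0.0, 0.0, 0.13]}, {"translation": [-0.13, 1.53, 0.0], "rot": [0.0, 0.0, 0.162]}, {"translation": [-0.18, 1.83, 0.0], "rot": [0.0, 0.0, 0.195]}, {"translation": [-0.25, 2.13, 0.0], "rot": [0.0, 0.0, 0.227]}]
[{"translation": [0.0, 0.12, 0.0], "rot": [0.0, 0.0, 0.013]}, {"translation": [0.0, 0.25, 0.0], "rot": [0.0, 0.0, 0.026]}, {"translation": [-0.01, 0.37, 0.0], "rot": [0.0, 0.0, 0.039]}, {"translation": [-0.01, 0.5, 0.0], "rot": [0.0, 0.0, 0.052]}]
```

{"fn": "step_arm", "kwargs": {"deltas": [{"translation":[-0.01,0.31,0.0],"rot":[0.0,0.0,0.032]},{"translation":[-0.02,0.61,0.0],"rot":[0.0,0.0,0.065]},{"translation":[-0.05,0.92,0.0],"rot":[0.0,0.0,0.097]},{"translation":[-0.08,1.23,0.0],"rot":[0.0,0.0,0.13]},{"translation":[-0.13,1.53,0.0],"rot":[0.0,0.0,0.162]},{"translation":[-0.18,1.83,0.0],"rot":[0.0,0.0,0.195]},{"translation":[-0.25,2.13,0.0],"rot":[0.0,0.0,0.227]}]}}

```text
clock: 20.95
eef_pos: [595.5, 88.3, 293.3]
tcp_rot: [-3.141, 0.002, 1.221]
contact_force: [-4.3, -3.2, 5.5]
opening: 0.265
```

{"fn": "step_arm", "kwargs": {"deltas": [{"translation":[0.0,0.12,0.0],"rot":[0.0,0.0,0.013]},{"translation":[0.0,0.25,0.0],"rot":[0.0,0.0,0.026]},{"translation":[-0.01,0.37,0.0],"rot":[0.0,0.0,0.039]},{"translation":[-0.01,0.5,0.0],"rot":[0.0,0.0,0.052]}]}}

```text
clock: 21.45
eef_pos: [598.9, 87.1, 293.0]
tcp_rot: [-3.138, 0.003, 1.172]
contact_force: [-11.7, 2.4, 11.2]
opening: 0.263
```

```bash
python3 - <<'E'
from h import *
f=imaging.grab_frame("scene");g=imaging.grab_frame("side")
s=readout.sense();print(s["clock"],s["eef_pos"],s["tcp_rot"],s["contact_force"],s["wrist_torque"],s["qpos"])
crop(f,290,190,390,270,8,"s10.png");crop(g,270,180,370,255,8,"d10.png")
E
```

```text
21.55 [598.87982176  87.15105765 292.98881005] [-3.13767922e+00  2.94771959e-03  1.17276521e+00] [-11.84376171   1.51530836  10.70854687] [-0.22064867  1.80956745  1.51041656] [ 1.42174617e-01  4.47925132e-01  1.76745192e+00 -6.42214479e-04
  9.31087920e-01  5.40596134e-01]
```

View pics/s10.png

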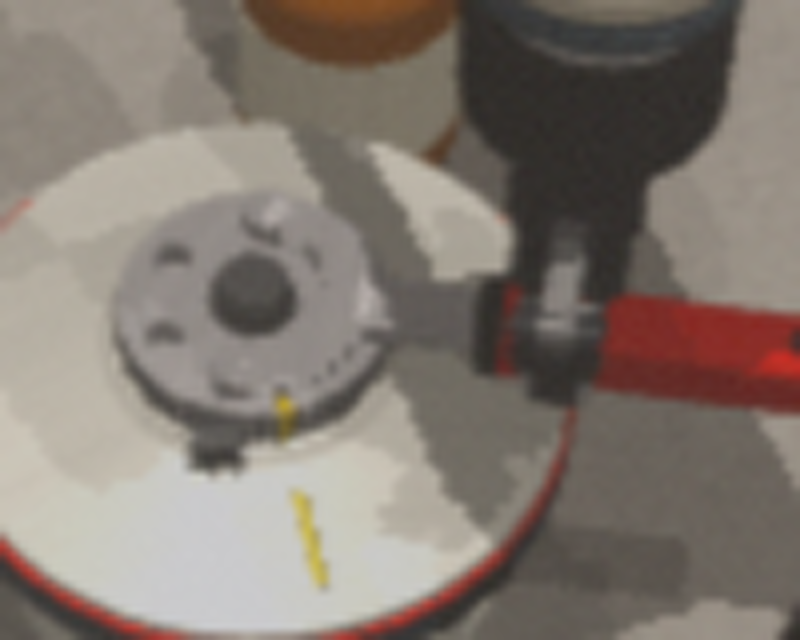

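View pics/d10.png

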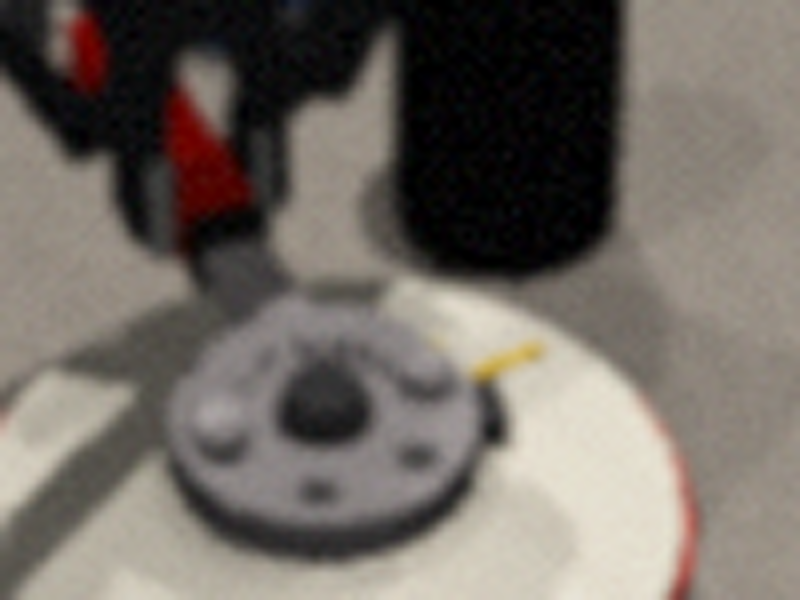

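```bash
python3 - <<'E'
from h import *
f=imaging.grab_frame("scene");Cf=np.array([564.26,-.4]);o=(290,190)
def az(x,y,z): 
    p=onz(f,o[0]+(x+.5)/8-.5,o[1]+(y+.5)/8-.5,z)[:2]-Cf; return np.linalg.norm(p),np.degrees(np.arctan2(p[1],p[0]))
print(az(285,398,128),az(287,410,128),az(297,492,112),az(321,586,105))
im=f["image"].astype(int);y=(im[...,0]>130)&(im[...,2]<im[...,0]*.55)&(im[...,1]>im[...,0]*.6);y[:190]=0;y[270:]=0;y[:,:290]=0;y[:,:]&=True
cs,l=comps(y,3)
for k,s in cs: print(k,s)
E
```

```text
(np.float64(36.63907274461409), np.float64(0.18267071466518153)) (np.float64(41.04492755879757), np.float64(-0.4286172421525778)) (np.float64(60.10127441790335), np.float64(-1.6278335769557686)) (np.float64(89.74181368880735), np.float64(-0.9058481734107853))
[325.33333333 240.66666667] [325 240   2   2   3]
[328.38461538 256.69230769] [327 252   4  11  13]
```

{"fn": "step_arm", "kwargs": {"deltas": [{"translation":[0,0.08,0],"rot":[0,0,0.009]},{"translation":[0,0.16,0],"rot":[0,0,0.017]},{"translation":[0,0.16,0],"rot":[0,0,0.017]}]}}

```text
clock: 21.98
eef_pos: [599.7, 87.2, 292.8]
tcp_rot: [-3.135, 0.002, 1.154]
contact_force: [-14.0, 6.4, 10.7]
opening: 0.262
```

```bash
python3 - <<'E'
from h import *
s=readout.sense();F=s["contact_force"];M=s["wrist_torque"];r=s["eef_pos"]-[563.1,-.3,128]
print(s["clock"],s["eef_pos"],s["tcp_rot"],F,M,(np.cross(r,F)/1000+M)[2])
E
```

```text
21.975 [599.66798783  87.15199481 292.76152504] [-3.13536058e+00  2.32752268e-03  1.15447042e+00] [-14.01019768   6.43396411  10.73927217] [0.72306932 2.26033506 0.95755582] 2.4180526716312887
```

It's hard on the stop: the axis torque is about 2.4 N m against 0.35 to turn, with no further ring motion. I'll back off to unload the pins.

```bash
python3 -c "
from turn import *
p,R=getc(); setc(p+R.apply([0,1.6,0]), R*Ro.from_rotvec([0,0,.017]))
p,R=getc(); print(p,np.degrees(R.as_euler('xyz')))
arc(66.03,68.5,3,1,293)"
```

```text
[601.88331622  86.31510223 293.        ] [180.           0.          66.04501188]
[{"translation": [0.0, -0.14, 0.0], "rot": [0.0, 0.0, -0.014]}, {"translation": [0.0, -0.27, 0.0], "rot": [0.0, 0.0, -0.028]}, {"translation": [-0.01, -0.41, 0.0], "rot": [0.0, 0.0, -0.043]}]
```

{"fn": "step_arm", "kwargs": {"deltas": [{"translation":[0.0,-0.14,0.0],"rot":[0.0,0.0,-0.014]},{"translation":[0.0,-0.27,0.0],"rot":[0.0,0.0,-0.028]},{"translation":[-0.01,-0.41,0.0],"rot":[0.0,0.0,-0.043]}]}}

```text
clock: 22.35
eef_pos: [597.4, 88.1, 292.9]
tcp_rot: [-3.14, 0.001, 1.197]
contact_force: [-4.6, 0.1, 1.8]
opening: 0.263
```

```bash
python3 - <<'E'
from h import *
c=imaging.grab_frame("wrist")
s=readout.sense();F=s["contact_force"];M=s["wrist_torque"];r=s["eef_pos"]-[563.1,-.3,128]
print(s["clock"],s["eef_pos"],s["tcp_rot"],F,M,(np.cross(r,F)/1000+M)[2])
print(handle_in_tool(c,143))
f=imaging.grab_frame("scene");crop(f,290,190,390,270,8,"s11.png")
E
```

```text
22.4 [597.32251598  88.10123124 292.84227793] [-3.13988759e+00  5.79497943e-04  1.19704592e+00] [-5.91988835  1.32626807  3.49921438] [ 0.22917738  0.94881636 -0.06498038] 0.5037332686342607
(array([ 84.05334288,  -0.56892826, 149.79478215]), array([-0.01009869,  0.13609327]), np.int32(118))
```

View pics/s11.png

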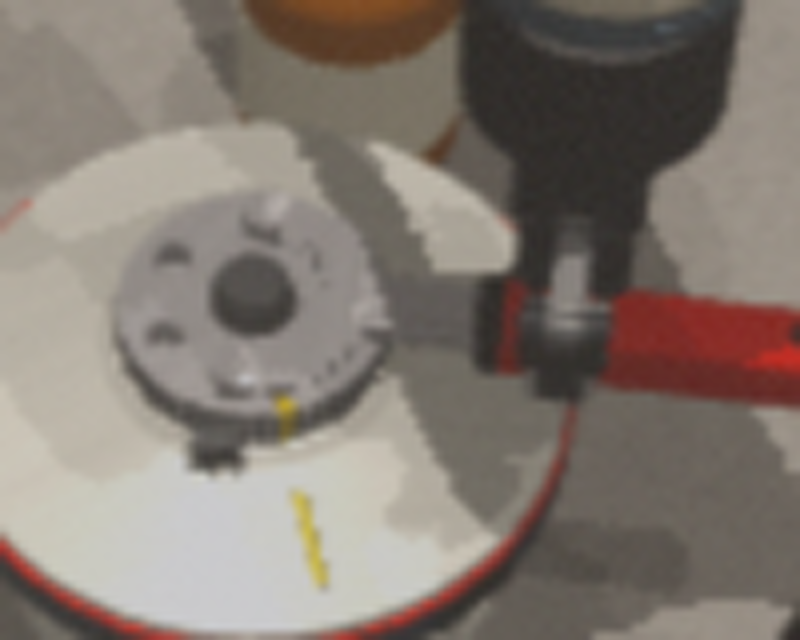

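```bash
python3 -c "
from turn import *
arc(68.5,69.7,2,1,293)
p,R=getc(); rows([(p+[0,0,d],R) for d in (1,3,7,12,18,24,30,30)])"
```

```text
[{"translation": [0.0, -0.1, 0.0], "rot": [0.0, 0.0, -0.01]}, {"translation": [0.0, -0.2, 0.0], "rot": [0.0, 0.0, -0.021]}]
[{"translation": [0.0, 0.0, -0.1], "rot": [0.0, 0.0, 0.0]}, {"translation": [0.0, 0.0, -0.3], "rot": [0.0, 0.0, 0.0]}, {"translation": [0.0, 0.0, -0.7], "rot": [0.0, 0.0, 0.0]}, {"translation": [0.0, 0.0, -1.2], "rot": [0.0, 0.0, 0.0]}, {"translation": [0.0, 0.0, -1.8], "rot": [0.0, 0.0, 0.0]}, {"translation": [0.0, 0.0, -2.4], "rot": [0.0, 0.0, 0.0]}, {"translation": [0.0, 0.0, -3.0], "rot": [0.0, 0.0, 0.0]}, {"translation": [0.0, 0.0, -3.0], "rot": [0.0, 0.0, 0.0]}]
```

{"fn": "step_arm", "kwargs": {"deltas": [{"translation":[0.0,-0.1,0.0],"rot":[0.0,0.0,-0.01]},{"translation":[0.0,-0.2,0.0],"rot":[0.0,0.0,-0.021]}]}}

```text
clock: 22.7
eef_pos: [595.9, 88.6, 292.7]
tcp_rot: [-3.141, 0.0, 1.217]
contact_force: [-4.6, 0.2, 1.4]
opening: 0.265
```

{"fn": "step_arm", "kwargs": {"deltas": [{"translation":[0.0,0.0,-0.1],"rot":[0.0,0.0,0.0]},{"translation":[0.0,0.0,-0.3],"rot":[0.0,0.0,0.0]},{"translation":[0.0,0.0,-0.7],"rot":[0.0,0.0,0.0]},{"translation":[0.0,0.0,-1.2],"rot":[0.0,0.0,0.0]},{"translation":[0.0,0.0,-1.8],"rot":[0.0,0.0,0.0]},{"translation":[0.0,0.0,-2.4],"rot":[0.0,0.0,0.0]},{"translation":[0.0,0.0,-3.0],"rot":[0.0,0.0,0.0]},{"translation":[0.0,0.0,-3.0],"rot":[0.0,0.0,0.0]}]}}

```text
clock: 23.7
eef_pos: [596.4, 88.7, 323.7]
tcp_rot: [3.14, -0.001, 1.217]
contact_force: [-0.4, 0.7, -2.2]
opening: 0.264
```

```bash
python3 - <<'E'
from h import *
c=imaging.grab_frame("wrist")
s=readout.sense();print(s["clock"],s["eef_pos"],s["contact_force"],s["wrist_torque"])
print(handle_in_tool(c,s["eef_pos"][2]-150.67))
cv2.imwrite("pics/w12.png",c["image"][:,:,::-1])
f=imaging.grab_frame("scene");crop(f,290,190,390,270,8,"s12.png")
E
```

```text
23.75 [596.29245685  88.67066356 323.29809995] [-0.22797957  0.32323335 -3.36032197] [ 0.06308699 -0.0635537  -0.01695688]
(array([ 84.18612496,  -0.4517799 , 150.69424967]), array([-0.01060606,  0.29573192]), np.int32(118))
```

View pics/s12.png

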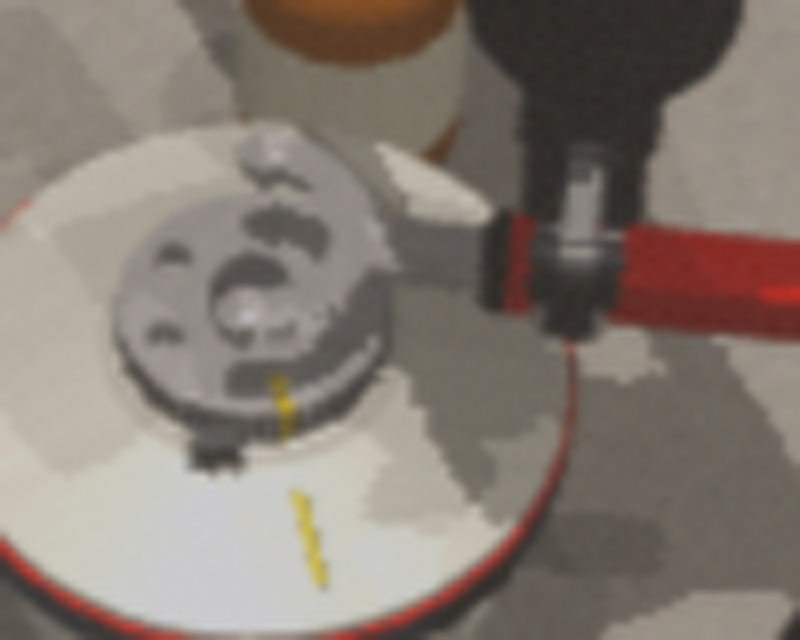

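View pics/w12.png

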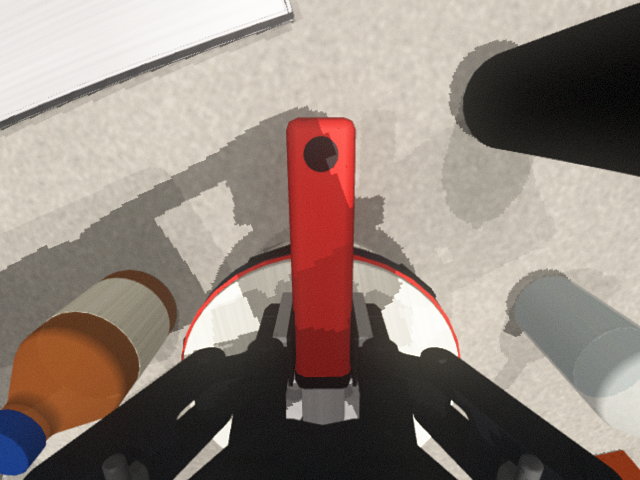

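The lugs touch at (215,450) and the lines nearly align. I'll verify with a closer wrist view before putting the spanner away.

```bash
python3 -c "
from plan import *
p0,R0=getc()
P1=np.array([465,30,380.]);A=[]
for i in range(1,15):
    a=.5-.5*np.cos(np.pi*i/14); b=min(1,2*a)
    A.append((np.append((p0+(P1-p0)*a)[:2],p0[2]+(380-p0[2])*b),down(69.7+(91-69.7)*a)))
rows(A[:7]); rows(A[7:])"
```

```text
[{"translation": [-0.13, -0.13, -0.14], "rot": [0.0, 0.0, -0.004]}, {"translation": [-0.5, -0.51, -0.56], "rot": [0.0, 0.0, -0.018]}, {"translation": [-1.1, -1.12, -1.24], "rot": [0.0, 0.0, -0.04]}, {"translation": [-1.89, -1.93, -2.15], "rot": [0.0, 0.0, -0.07]}, {"translation": [-2.84, -2.91, -3.23], "rot": [0.0, 0.0, -0.105]}, {"translation": [-3.91, -3.99, -4.43], "rot": [0.0, 0.0, -0.144]}, {"translation": [-5.02, -5.14, -5.7], "rot": [0.0, 0.0, -0.186]}]
[{"translation": [-0.89, -1.33, 0.0], "rot": [0.0, 0.0, -0.041]}, {"translation": [-1.73, -2.59, 0.0], "rot": [0.0, 0.0, -0.08]}, {"translation": [-2.49, -3.73, 0.0], "rot": [0.0, 0.0, -0.116]}, {"translation": [-3.12, -4.67, 0.0], "rot": [0.0, 0.0, -0.145]}, {"translation": [-3.6, -5.39, 0.0], "rot": [0.0, 0.0, -0.167]}, {"translation": [-3.89, -5.83, 0.0], "rot": [0.0, 0.0, -0.181]}, {"translation": [-3.99, -5.98, 0.0], "rot": [0.0, 0.0, -0.186]}]
```

{"fn": "step_arm", "kwargs": {"deltas": [{"translation":[-0.13,-0.13,-0.14],"rot":[0.0,0.0,-0.004]},{"translation":[-0.5,-0.51,-0.56],"rot":[0.0,0.0,-0.018]},{"translation":[-1.1,-1.12,-1.24],"rot":[0.0,0.0,-0.04]},{"translation":[-1.89,-1.93,-2.15],"rot":[0.0,0.0,-0.07]},{"translation":[-2.84,-2.91,-3.23],"rot":[0.0,0.0,-0.105]},{"translation":[-3.91,-3.99,-4.43],"rot":[0.0,0.0,-0.144]},{"translation":[-5.02,-5.14,-5.7],"rot":[0.0,0.0,-0.186]}]}}

```text
clock: 24.68
eef_pos: [529.5, 59.0, 380.9]
tcp_rot: [3.141, -0.0, 1.405]
contact_force: [-0.7, -0.4, -3.6]
opening: 0.262
```

{"fn": "step_arm", "kwargs": {"deltas": [{"translation":[-0.89,-1.33,0.0],"rot":[0.0,0.0,-0.041]},{"translation":[-1.73,-2.59,0.0],"rot":[0.0,0.0,-0.08]},{"translation":[-2.49,-3.73,0.0],"rot":[0.0,0.0,-0.116]},{"translation":[-3.12,-4.67,0.0],"rot":[0.0,0.0,-0.145]},{"translation":[-3.6,-5.39,0.0],"rot":[0.0,0.0,-0.167]},{"translation":[-3.89,-5.83,0.0],"rot":[0.0,0.0,-0.181]},{"translation":[-3.99,-5.98,0.0],"rot":[0.0,0.0,-0.186]}]}}

```text
clock: 25.55
eef_pos: [464.8, 30.0, 380.1]
tcp_rot: [3.141, -0.0, 1.589]
contact_force: [-0.1, -0.2, -3.2]
opening: 0.262
```

```bash
python3 - <<'E'
from h import *
for _ in range(3): c=imaging.grab_frame("wrist")
s=readout.sense();print(s["clock"],s["eef_pos"],s["contact_force"])
u=proj(c,[562.5,-.4,128]).astype(int);print(u)
crop(c,u[0]-60,u[1]-60,u[0]+100,u[1]+60,5,"w13.png")
E
```

```text
25.7 [465.17394179  30.11706005 379.97729462] [ 0.11510296 -0.06772743 -4.40393481]
[458 291]
```

View pics/w13.png

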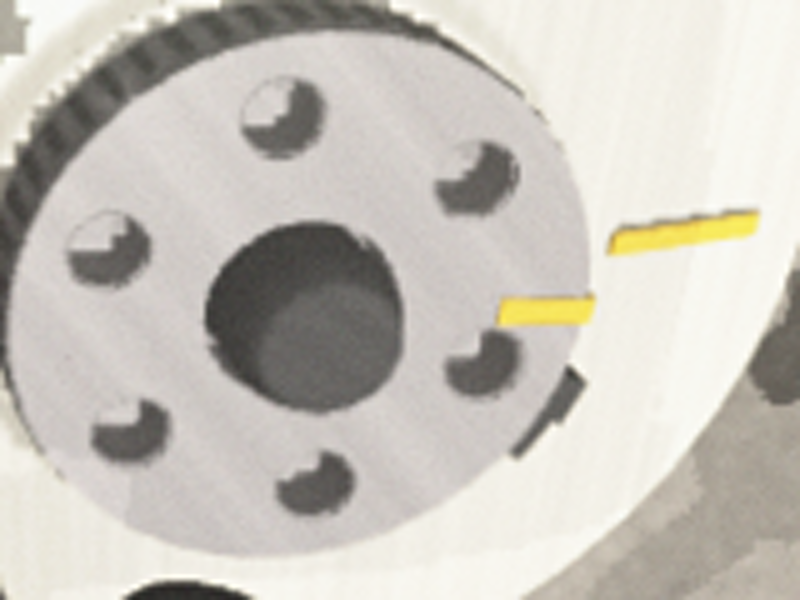

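```bash
python3 - <<'E'
from h import *
c=imaging.grab_frame("wrist")
X=lambda x,y:(398+(x+.5)/5-.5,231+(y+.5)/5-.5)
P=np.array([onz(c,*X(*a),128) for a in [(284,117),(477,178),(484,362),(316,485),(131,431),(109,248)]])
C=P.mean(0);d=P-C;az=np.degrees(np.arctan2(d[:,1],d[:,0]));print(C,np.linalg.norm(d,axis=1),az)
def A(a,z): p=onz(c,*X(*a),z)-C; return round(np.linalg.norm(p[:2]),1),round(np.degrees(np.arctan2(p[1],p[0])),2)
for a in((502,312),(590,309)): print("ring",A(a,128))
for z in (104,108,110,112,114,116): print(z,A((612,243),z),A((757,224),z-6))
# lugs
for z in (114,120,128): print("lug",z,A((565,390),z),A((527,438),z))
E
```

```text
[562.3787426   -0.93394043 128.        ] [29.88213363 30.10364289 29.8756529  30.29049534 30.13902661 30.14397291] [ 102.92853292   42.66387452  -16.79216549  -76.91863463 -137.31035059
  162.53903833]
ring (np.float64(29.7), np.float64(-0.93))
ring (np.float64(42.8), np.float64(0.11))
104 (np.float64(59.4), np.float64(-0.67)) (np.float64(87.1), np.float64(0.04))
108 (np.float64(56.8), np.float64(1.2)) (np.float64(84.2), np.float64(1.28))
110 (np.float64(55.5), np.float64(2.19)) (np.float64(82.7), np.float64(1.94))
112 (np.float64(54.3), np.float64(3.24)) (np.float64(81.3), np.float64(2.61))
114 (np.float64(53.0), np.float64(4.33)) (np.float64(79.8), np.float64(3.32))
116 (np.float64(51.8), np.float64(5.48)) (np.float64(78.4), np.float64(4.04))
lug 114 (np.float64(55.0), np.float64(-22.81)) (np.float64(55.1), np.float64(-32.92))
lug 120 (np.float64(50.2), np.float64(-20.85)) (np.float64(50.0), np.float64(-31.68))
lug 128 (np.float64(43.8), np.float64(-17.57)) (np.float64(43.3), np.float64(-29.57))
```

The ring has turned about 79° (1.38 rad) in total. The ring line is at −0.4° and the lid line at about 0 ± 1.5°, with the lugs touching. Next I'll carry the spanner back to the tray.

```bash
python3 -c "
from plan import *
p0,R0=getc()
P1=np.array([478.7,333,300.]);A=[]
for i in range(1,17):
    a=.5-.5*np.cos(np.pi*i/16)
    A.append((p0+(P1-p0)*a,down(91+(171.7-91)*a)))
rows(A[:8]); rows(A[8:])
line([478.7,333,190],171.7,8)"
```

```text
[{"translation": [0.29, 0.02, 0.08], "rot": [0.0, 0.0, -0.013]}, {"translation": [1.15, 0.07, 0.3], "rot": [0.0, 0.0, -0.053]}, {"translation": [2.55, 0.16, 0.67], "rot": [0.0, 0.0, -0.118]}, {"translation": [4.43, 0.28, 1.17], "rot": [0.0, 0.0, -0.206]}, {"translation": [6.73, 0.43, 1.78], "rot": [0.0, 0.0, -0.313]}, {"translation": [9.34, 0.59, 2.47], "rot": [0.0, 0.0, -0.434]}, {"translation": [12.18, 0.77, 3.22], "rot": [0.0, 0.0, -0.566]}, {"translation": [15.13, 0.96, 4.0], "rot": [0.0, 0.0, -0.704]}]
[{"translation": [2.13, 2.05, 0.78], "rot": [0.0, 0.0, -0.137]}, {"translation": [4.18, 4.03, 1.53], "rot": [0.0, 0.0, -0.269]}, {"translation": [6.07, 5.85, 2.22], "rot": [0.0, 0.0, -0.391]}, {"translation": [7.72, 7.44, 2.83], "rot": [0.0, 0.0, -0.498]}, {"translation": [9.08, 8.75, 3.33], "rot": [0.0, 0.0, -0.585]}, {"translation": [10.09, 9.72, 3.7], "rot": [0.0, 0.0, -0.65]}, {"translation": [10.71, 10.32, 3.92], "rot": [0.0, 0.0, -0.69]}, {"translation": [10.92, 10.53, 4.0], "rot": [0.0, 0.0, -0.704]}]
[{"translation": [0.0, 0.0, 0.42], "rot": [0.0, 0.0, 0.0]}, {"translation": [0.0, 0.0, 1.61], "rot": [0.0, 0.0, 0.0]}, {"translation": [0.0, 0.0, 3.4], "rot": [0.0, 0.0, 0.0]}, {"translation": [0.0, 0.0, 5.5], "rot": [0.0, 0.0, 0.0]}, {"translation": [0.0, 0.0, 7.6], "rot": [0.0, 0.0, 0.0]}, {"translation": [0.0, 0.0, 9.39], "rot": [0.0, 0.0, 0.0]}, {"translation": [0.0, 0.0, 10.58], "rot": [0.0, 0.0, 0.0]}, {"translation": [0.0, 0.0, 11.0], "rot": [0.0, 0.0, 0.0]}]
```

{"fn": "step_arm", "kwargs": {"deltas": [{"translation":[0.29,0.02,0.08],"rot":[0.0,0.0,-0.013]},{"translation":[1.15,0.07,0.3],"rot":[0.0,0.0,-0.053]},{"translation":[2.55,0.16,0.67],"rot":[0.0,0.0,-0.118]},{"translation":[4.43,0.28,1.17],"rot":[0.0,0.0,-0.206]},{"translation":[6.73,0.43,1.78],"rot":[0.0,0.0,-0.313]},{"translation":[9.34,0.59,2.47],"rot":[0.0,0.0,-0.434]},{"translation":[12.18,0.77,3.22],"rot":[0.0,0.0,-0.566]},{"translation":[15.13,0.96,4.0],"rot":[0.0,0.0,-0.704]}]}}

```text
clock: 26.75
eef_pos: [471.6, 183.3, 339.5]
tcp_rot: [-3.142, -0.0, 2.3]
contact_force: [-0.4, -0.3, -3.2]
opening: 0.263
```

{"fn": "step_arm", "kwargs": {"deltas": [{"translation":[2.13,2.05,0.78],"rot":[0.0,0.0,-0.137]},{"translation":[4.18,4.03,1.53],"rot":[0.0,0.0,-0.269]},{"translation":[6.07,5.85,2.22],"rot":[0.0,0.0,-0.391]},{"translation":[7.72,7.44,2.83],"rot":[0.0,0.0,-0.498]},{"translation":[9.08,8.75,3.33],"rot":[0.0,0.0,-0.585]},{"translation":[10.09,9.72,3.7],"rot":[0.0,0.0,-0.65]},{"translation":[10.71,10.32,3.92],"rot":[0.0,0.0,-0.69]},{"translation":[10.92,10.53,4.0],"rot":[0.0,0.0,-0.704]}]}}

```text
clock: 27.75
eef_pos: [478.4, 333.8, 299.6]
tcp_rot: [-3.141, -0.0, 2.999]
contact_force: [0.3, -0.0, -2.1]
opening: 0.257
```

```bash
python3 - <<'E'
from h import *
c=imaging.grab_frame("wrist");g=imaging.grab_frame("side")
s=readout.sense();print(s["clock"],s["eef_pos"],s["tcp_rot"],s["contact_force"],s["wrist_torque"])
cv2.imwrite("pics/w14.png",c["image"][:,:,::-1]);crop(g,110,60,310,260,3,"d14.png")
E
```

```text
27.85 [478.53060811 333.2234217  299.8216277 ] [-3.14132978e+00 -2.06294432e-04  2.99736099e+00] [ 0.74313575 -0.38426261 -2.51431956] [ 0.04528658  0.02127114 -0.01450265]
```

View pics/w14.png

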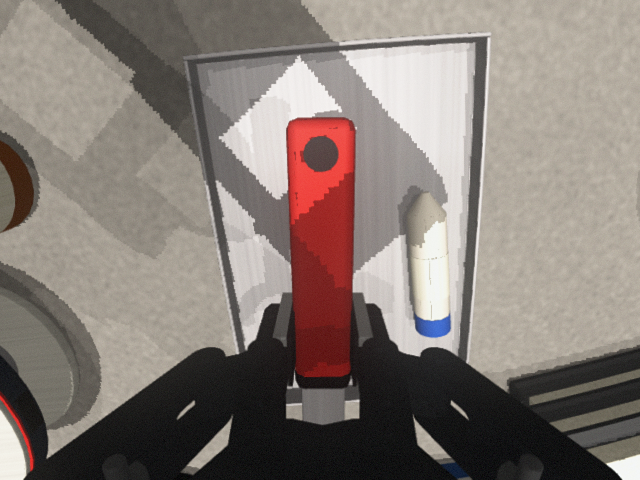

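View pics/d14.png

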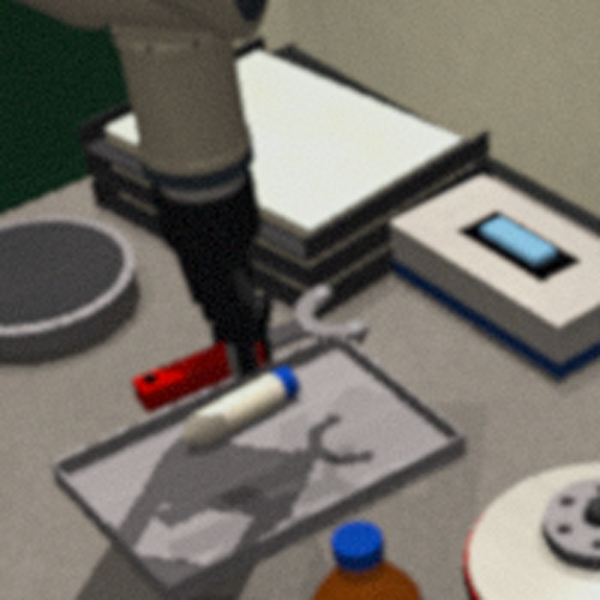

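The tube is undisturbed and the spanner is over its old place, clear of the tube. I'll lower it.

{"fn": "step_arm", "kwargs": {"deltas": [{"translation":[0.0,0.0,0.42],"rot":[0.0,0.0,0.0]},{"translation":[0.0,0.0,1.61],"rot":[0.0,0.0,0.0]},{"translation":[0.0,0.0,3.4],"rot":[0.0,0.0,0.0]},{"translation":[0.0,0.0,5.5],"rot":[0.0,0.0,0.0]},{"translation":[0.0,0.0,7.6],"rot":[0.0,0.0,0.0]},{"translation":[0.0,0.0,9.39],"rot":[0.0,0.0,0.0]},{"translation":[0.0,0.0,10.58],"rot":[0.0,0.0,0.0]},{"translation":[0.0,0.0,11.0],"rot":[0.0,0.0,0.0]}]}}

```text
clock: 28.85
eef_pos: [478.5, 332.9, 189.0]
tcp_rot: [-3.141, -0.001, 2.997]
contact_force: [0.5, -0.4, -2.8]
opening: 0.264
```

{"fn": "step_arm", "kwargs": {"deltas": [{"translation":[0,0,0.3],"rot":[0,0,0]},{"translation":[0,0,0.6],"rot":[0,0,0]},{"translation":[0,0,0.8],"rot":[0,0,0]},{"translation":[0,0,0.95],"rot":[0,0,0]},{"translation":[0,0,1.05],"rot":[0,0,0]},{"translation":[0,0,1.05],"rot":[0,0,0]}]}}

```text
clock: 29.6
eef_pos: [478.7, 333.1, 179.5]
tcp_rot: [3.142, -0.0, 2.997]
contact_force: [0.5, -0.1, -2.5]
opening: 0.26
```

{"fn": "step_arm", "kwargs": {"deltas": [{"translation":[0,0,0.08],"rot":[0,0,0]},{"translation":[0,0,0.16],"rot":[0,0,0]},{"translation":[0,0,0.16],"rot":[0,0,0]}]}}

```text
clock: 29.98
eef_pos: [478.9, 333.1, 178.2]
tcp_rot: [3.141, 0.0, 2.997]
contact_force: [0.6, -0.4, 2.2]
opening: 0.262
```

{"fn": "step_arm", "kwargs": {"deltas": [{"translation":[0,0,0.05],"rot":[0,0,0]},{"translation":[0,0,0.05],"rot":[0,0,0]}]}}

```text
clock: 30.22
eef_pos: [478.9, 333.1, 177.7]
tcp_rot: [3.141, 0.0, 2.997]
contact_force: [0.5, -2.5, 4.7]
opening: 0.263
```

```bash
python3 - <<'E'
from h import *
s=readout.sense();print(s["clock"],s["eef_pos"],s["tcp_rot"],s["contact_force"],s["wrist_torque"])
E
```

```text
30.225 [478.87303823 333.08118183 177.66308052] [3.14138792e+00 4.59834789e-04 2.99699553e+00] [ 0.45868928 -2.51952302  4.65135259] [-0.27138679  0.4490828   0.1748158 ]
```

The spanner is on the floor with about 7 N of contact. I'll open partially.

{"fn": "step_arm", "kwargs": {"deltas": [{"translation":[0,0,0],"rot":[0,0,0]},{"translation":[0,0,0],"rot":[0,0,0]},{"translation":[0,0,0],"rot":[0,0,0]},{"translation":[0,0,0],"rot":[0,0,0]},{"translation":[0,0,0],"rot":[0,0,0]}], "grip": 125}}

```text
clock: 30.85
eef_pos: [478.7, 333.1, 177.3]
tcp_rot: [3.142, -0.0, 2.997]
contact_force: [0.0, 0.7, 0.2]
opening: 0.509
```

{"fn": "step_arm", "kwargs": {"deltas": [{"translation":[0,0,-0.3],"rot":[0,0,0]},{"translation":[0,0,-1],"rot":[0,0,0]},{"translation":[0,0,-3],"rot":[0,0,0]},{"translation":[0,0,-6],"rot":[0,0,0]},{"translation":[0,0,-10],"rot":[0,0,0]},{"translation":[0,0,-14],"rot":[0,0,0]},{"translation":[0,0,-17],"rot":[0,0,0]},{"translation":[0,0,-18],"rot":[0,0,0]}]}}

```text
clock: 31.85
eef_pos: [479.0, 333.3, 360.6]
tcp_rot: [3.139, 0.003, 2.997]
contact_force: [-0.2, 0.3, -0.6]
opening: 0.511
```

```bash
python3 - <<'E'
from h import *
for _ in range(3): c=imaging.grab_frame("wrist")
g=imaging.grab_frame("side");f=imaging.grab_frame("scene")
s=readout.sense();print(s["clock"],s["eef_pos"],s["contact_force"],s["opening"])
cv2.imwrite("pics/w15.png",c["image"][:,:,::-1]);cv2.imwrite("pics/s15.png",f["image"][:,:,::-1]);crop(g,120,160,270,260,5,"d15.png")
E
```

```text
32.1 [478.30552942 332.76817876 356.19604511] [ 0.34262885  0.1037218  -0.36397441] 0.5068632735037853
```

View pics/w15.png

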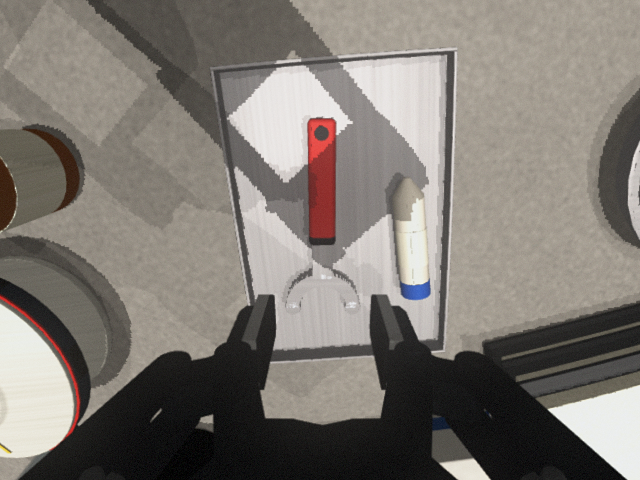

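View pics/s15.png

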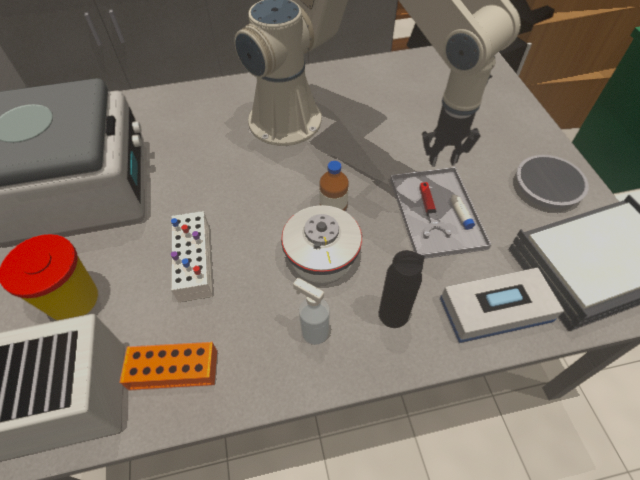

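View pics/d15.png

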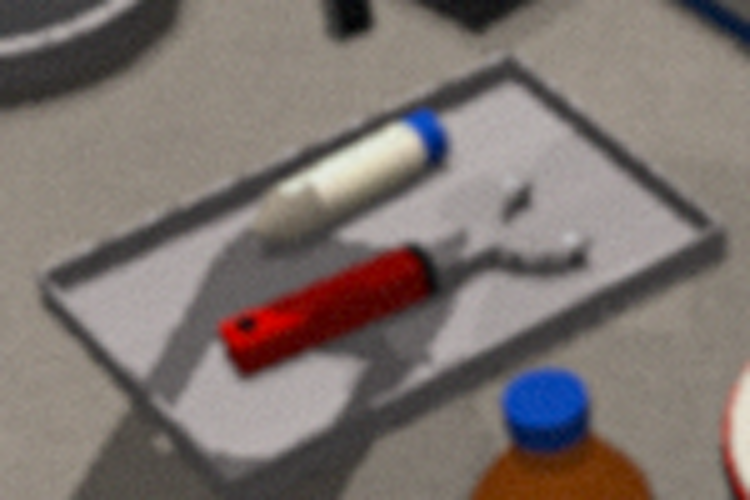

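The spanner lies flat in the tray with the tube unmoved at (462,212). I'll compare the surroundings with the first frames, check the ring once more, then hand in.

```bash
python3 - <<'E'
from h import *
f=imaging.grab_frame("scene");crop(f,290,190,390,270,8,"s16.png")
a=cv2.imread("pics/scene0.png").astype(int);b=f["image"][:,:,::-1].astype(int)
for n,(x0,y0,x1,y1) in dict(flask=(375,245,430,335),spray=(285,275,335,350),reagent=(315,155,355,215),rack=(160,205,220,305),tube=(448,190,482,232)).items():
    A=a[y0:y1,x0:x1].mean(2).astype(np.float32);B=b[y0:y1,x0:x1].mean(2).astype(np.float32)
    print(n,cv2.phaseCorrelate(A,B),np.abs(A-B).mean())
E
```

```text
flask ((-0.045219842015654876, 0.050455677427933665), 1.0087829914799442) 2.45367
spray ((-0.0065184834190255, 0.44578734039119183), 0.9994701970418294) 2.9885333
reagent ((-0.05047645764616604, -0.008124841823104134), 0.8827295491099357) 7.6961117
rack ((-0.012963920627932168, 0.017178242402231092), 1.001406603217125) 3.0932224
tube ((0.22757382889370348, 0.488447376176385), 0.8901236106216172) 7.0679274
```

View pics/s16.png

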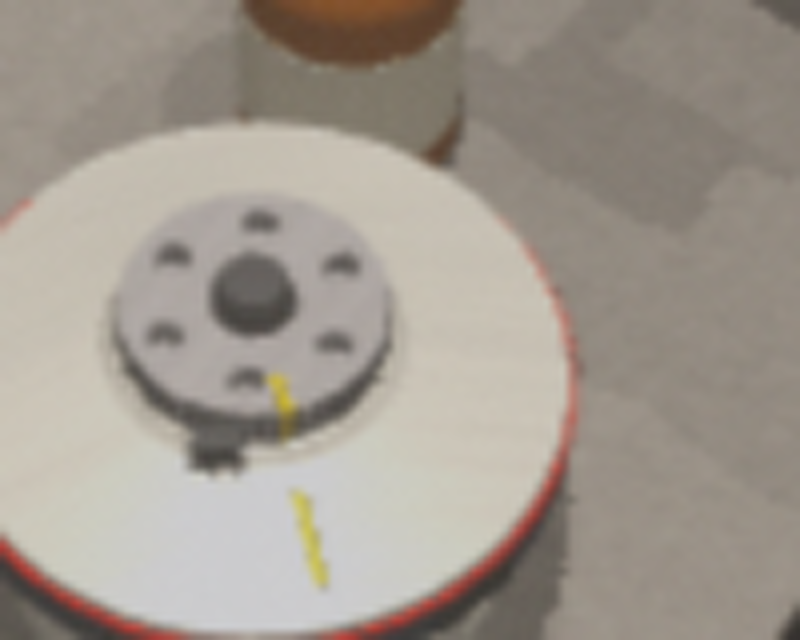

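```bash
python3 -c "
from rig import ticket; print(ticket.sign_off())"
```

```text
the job is handed in; nothing more can be done
None
```

The lock ring is tight against its stop, the spanner is back flat in the tray beside the tube, and I handed the job in at about 32 s. No verdict was reported.

- **Tightening:** I gripped the spanner at its handle point and seated both pins fully twice; contact came within about 0.3 mm of the calculated height. I turned the ring clockwise in two strokes with one move to other holes, about 79° (1.38 rad) in all.
- **At the stop:** the torque rose to about 2.4 N m, against 0.35 N m to turn, and the ring went no further. The spanner slipped about 1 mm and 1° in the grip there. The pictures show the lugs touching.
- **Yellow lines:** by measurement they meet to within about 1.5°. The scene camera put the lid line at about −1.5° and the wrist camera at about +1°, with the ring line at about 0°, so the small disagreement comes from calibration and the lid's height, which I had to estimate.
- **Laying down:** the spanner was lowered until the tray floor took about 7 N, then released, about 6 mm farther from the tube than where it started.
- **Surroundings:** flask, reagent bottle and rack showed no shift (under 0.1 px). The image comparison gave about 0.45 px for the spray bottle and about 0.5 px for the tube. I put both down to shadows and image noise, because nothing came near either one, but I didn't check further.

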